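# Scan the tagged blank and send the reading

## Task

Take the hand scanner from its cradle and read the yellow-framed tag: point it squarely at the middle of the tag with its window about 10 cm away, and hold it still there for at least one second. Then lay the scanner back fully down in both saddles of its cradle, head the same way as before, let go, and send the reading by pressing the green pedal down to its stop with the gripper and letting it spring back up. Do not knock any of the other things on the bench, shift the tags, or drop the scanner.

Things in the scene. Friction and masses are not known exactly. Their poses are not given: they have to be found in the camera images.
- scanner: cordless hand scanner, 0.24 kg: straight grey handle (34 wide, 32 mm high, x=-70 to +70) and in front an orange head (52x52x40 mm, centre at x=84, z=4) bent 45 deg down, reaching 29 mm below the handle. Origin: centre of the handle's underside; x forward along the handle, y across, z up. Grip across the handle at x=0. None while held
- scanner_window (a point): middle of the scanner's dark window (front face of the head), at (102.7, 0, -14.7) mm in the scanner's frame; its x axis points out along the beam, which in the scanner's frame points 45 deg below +x: (0.707, 0, -0.707)
- scanner_spot (a point): the reading point: 100 mm out from the window along the beam, at (173.4, 0, -85.4) mm in the scanner's frame; same axes as scanner_window
- cradle: scanner's fixed cradle: black base 124x80x12 mm, two aluminium U saddles (18 thick, at x=-47 and +33, floor 60 high, cheeks to 79, 40 mm apart at the floor, 45 at the top); free finger room between them. Origin: centre of its underside, z up, x the way the scanner's head points. Docked, the scanner's origin is at (0, 0, 60) mm, axes along the cradle's
- yellow_tag (a point): centre of the striped square tag (42 mm, in a YELLOW 54 mm frame) on a dark wooden blank on a tilting easel; z = its outward normal (towards the robot and 30 to 60 deg above level), y along the blank. About 82 mm above the bench; easel 176 wide, 90 mm deep, its board reaches up to 125 mm
- blue_tag (a point): the same on a second easel, with a BLUE frame: not the one to read
- pedal (a joint): send pedal: sprung hinge, 0 = up (front raised), 0.25 rad = at its stop; fully down takes about 9 N at the pad, and it springs back
- pedal_pad (a point): point on top of the green treadle (112 long, 80 mm wide, black ribbed pad), on the pad, 80 mm in front of the hinge; it stands about 44 mm above the bench when up and sinks about 20 mm and hardly sideways to the stop
- pedal_base: dark steel base of the pedal, 130x100x8 mm, fixed; origin at the centre of its underside; x points from the raised front of the treadle to its hinge, which lies at (52, 0, 18) mm along y
- glue_bottle: cream squeeze bottle with an orange cap, upright, 43x60 mm and 170 mm tall, loose and easily tipped; origin at the centre of its underside. Bystander
- brush_jar: glass jar, upright, diameter 66, 86 mm tall, loose; origin at the centre of its underside. Bystander
- tape_roll_blue: roll of blue tape lying flat, diameter 94, 36 mm high, loose; origin at the centre of its underside. Bystander
- spring_clamp_2: purple plastic spring clamp lying flat, 79 (x) x131 (y), 17 mm high, loose; origin at the centre of its underside. Bystander
- sanding_block: cork sanding block, 60 (its x) x110 (its y), 24 mm high, loose; origin at the centre of its underside. Bystander
- block_plane: grey metal block plane, 49 (x) x160 (y), 47 mm high, loose; origin at the centre of its underside. Bystander
Mind the look-alikes: they are no part of the job. What is shaped like the pedal_base but pink is not meant.

How it is judged:
By the outcome, as a careful person would: the job done as asked, in the order asked, and still so for the second after the job is handed in, with the robot touching nothing.
It also fails if it takes over 64 s, if anything falls off the work surface, if the arm or the gripper's body presses on something with over 40 N, if the wrist force passes 120 N, or if a joint passes its speed limit or range.

## Robot

A 7-joint arm with a two-finger parallel gripper is mounted at the origin on a cart in front of the work surface, level with it; the furniture and walls round the work are solid. World frame = base frame: x ahead of the robot, y to its left, z up, the work surface at z = 0. Lengths are in mm, angles in degrees, forces in N, time in s.
With the tool pointing down it reaches from about 425 to 875 mm from the base axis. Payload 4.7 kg.
Tool frame: the origin (TCP) lies on the centre line of the jaws, within the pads' length; the fingertips stand 8 mm ahead of it and the grasp point (between the pads) lies 11 mm behind it (robot.nose_length is the z of the fingertips in the tool frame, in mm); z points along the fingers, y is the direction in which the jaws open and shut (so a half turn about z gives the same grasp; the last joint's range is limited). The gripper opens to 87 mm and grips with 3 to 60 N. Pads are 19 mm wide; open, the fingers measure 117 mm over their backs; the gripper's body (75 mm by 190 mm) begins 51 mm behind the grasp point.
Start: joints at [-63.192, 18.392, -4.016, 83.108, 1.295, 78.541, -3.26], TCP at [284.978, 584.219, 230.587] pointing down, gripper open.
Joint ranges: [-163.93, 163.93], [-17.29, 119.83], [-79.2, 71.16], [3.27, 140.29], [-89.18, 269.18], [5.43, 117.66], [-154.24, 154.24]. Speed limits (degrees/s): [147.25, 147.25, 180, 180, 180, 180, 180].

## Interface

Orientations are given as [roll, pitch, yaw] about the fixed x, y, z axes, in that order (R = Rz(yaw) Ry(pitch) Rx(roll)).
In Python, from plant import read_state, grab_frame, camera_info, workorder, robot gives the robot as it stands.
- The arm moves only by the tool drive_tool, never from a script. Its argument "series" is text: rows parted by semicolons, each of 7 numbers parted by spaces: the shift along the tool's x, y, z in m, then the turn, a rotation vector about the tool's x, y, z in degrees, then the closure, from 0 (fully open) to 1 (shut). In form: tx ty tz wx wy wz gripper; .... A call has 1 to 10 rows; each row shifts and turns the pose as measured when the row begins, along the tool's axes as they then stand; what a row does not reach is not made up. A row lasts 1/8 s, in which the tool goes at most 62.5 mm and 10.7 degrees, less where a joint would pass 70% of its speed; a pose out of reach is approached as far as the arm can. A call is refused whole if a number of a shift passes 0.0625 or a number of a turn 10.7, either way. A call with a gripper value outside its range is refused whole. The fingers move at their own pace and stop on an object; "force" is the grip in N (left out, the last holds). Time passes only in rows, so rows that do not move let the fingers close. It gives the time, the measured TCP pose, the force and the opening at its end, in the units of the state.
- read_state(): the state, without advancing time (a new reading comes with each control period).
- grab_frame(name): name is "scene" or "top"; returns the picture (400x640x3 uint8, blue, green, red); there is no depth.
- camera_info(name): a dict with "fx", "fy", "cx", "cy" (pixels), "pose" (4x4, takes a point from camera to world coordinates). Camera axes: x right, y down, z forward; pixel columns grow to the right and rows downward; lengths in mm; the calibration is good to about 2 mm. A picture is of the moment at which its call begins. camera_info takes no time and is no camera call.
- workorder.job_done(): hands the job in, once; it reports no verdict.
The state is a dict: "time": time; "q": joint angles; "dq": joint speeds; "effort": joint torques, N m; "tcp_pos": TCP position; "tcp_rot": TCP orientation; "ft_force": force on the tool from outside, world axes, zero at the start; "wrist_torque": the same for the moment, N m; "grip_width": finger opening in mm.
Only numpy, scipy, OpenCV 4.12 (cv2) and the standard library are available. Lean on these libraries where they do the work, as an engineer would, in place of code of your own. Each camera call takes 0.05 s, during which the arm holds its last target.

## Working session

There is one attempt and no reset: what is moved stays moved. The work goes in short steps, Python scripts to look and compute and a tool call to move; the robot and the scene stay as the last step left them, time stands still between calls to the robot, and variables do not carry over. Pictures are saved under pics/ and viewed, and the job is handed in when it is done.

Besides the shell and the picture viewer there is one more tool, called after "Call:" by a JSON object that holds its "op" and its "data". drive_tool: Moves the arm, as the interface text tells. Its arguments: {"type":"object","properties":{"series":{"type":"string"},"force":{"type":"number"}},"required":["series"]}

```bash
ls; mkdir -p pics; python3 - <<'E'
from plant import *
import cv2,numpy as np
print(read_state())
for n in ("scene","top"):
    cv2.imwrite(f"pics/{n}0.png",grab_frame(n)); c=camera_info(n); print(n,c["fx"],c["fy"],c["cx"],c["cy"],np.round(c["pose"],4).tolist())
print([x for x in dir(robot) if x[0]!='_'],[x for x in dir(workorder) if x[0]!='_'])
E
```

```text
pics
{'time': 0.0, 'q': array([-63.19345237,  18.43919182,  -4.01458472,  83.17592641,
         1.29491659,  78.54114743,  -3.25894909]), 'dq': array([ 0.07250746, -0.05792497, -0.06738614,  0.0209161 , -0.0284851 ,
        0.02862079,  0.04560866]), 'effort': array([-7.40113373e-04, -4.91274011e+01, -4.04037209e-01, -3.12535286e+01,
       -6.39936095e-02,  4.35368554e-02,  1.77283159e-04]), 'tcp_pos': array([284.74116848, 583.7021254 , 229.45090518]), 'tcp_rot': array([-1.79888971e+02,  6.05132180e-03,  1.54003366e+02]), 'ft_force': array([ 0.43510693, -0.17643104, -0.90384984]), 'wrist_torque': array([-0.00379366,  0.04880105, -0.00087525]), 'grip_width': 87.24544926077526}
scene 410.09437977950427 410.09437977950427 318.82601516071236 198.3508829005966 [[0.7888, -0.4564, 0.4117, -56.8722], [-0.6147, -0.5827, 0.5317, -814.1335], [-0.0028, -0.6725, -0.7401, 1097.2402], [0.0, 0.0, 0.0, 1.0]]
top 437.184030215847 437.184030215847 321.72939550697595 198.64900553919458 [[-0.019, -0.998, 0.0608, 420.8187], [-0.9998, 0.0195, 0.0082, -72.6186], [-0.0094, -0.0606, -0.9981, 1325.9295], [0.0, 0.0, 0.0, 1.0]]
['Unreachable', 'nose_length'] ['job_done']
```

View pics/scene0.png

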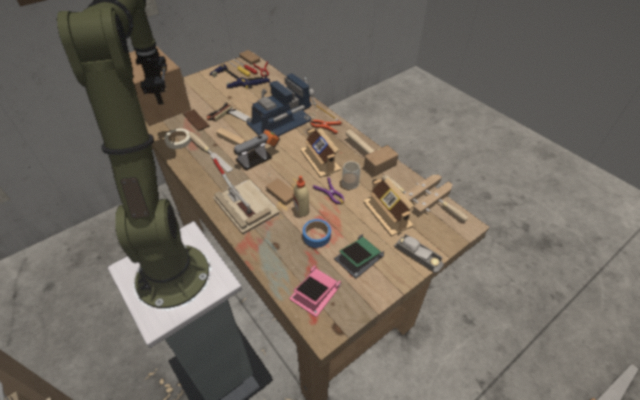

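View pics/top0.png

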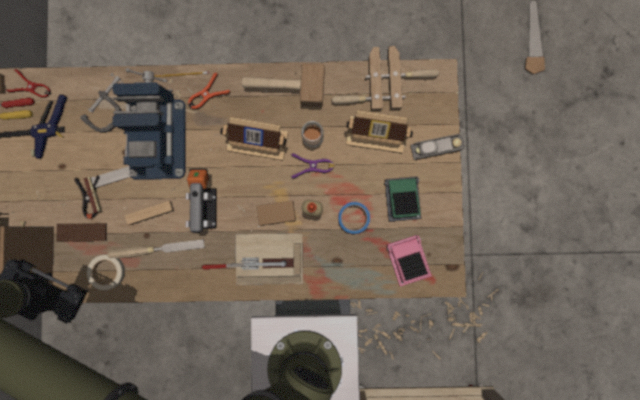

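The top view shows the scanner/cradle at (203,205), yellow tag at (379,129), blue tag (look-alike) at (254,137), green pedal at (404,199) and the pink look-alike at (409,260). I'll check these in close crops.

```bash
python3 - <<'E'
import cv2,numpy as np
t=cv2.imread("pics/top0.png");s=cv2.imread("pics/scene0.png")
def crop(im,x,y,w,h,k,name):
    c=cv2.resize(im[y:y+h,x:x+w],None,fx=k,fy=k,interpolation=cv2.INTER_CUBIC)
    for i in range(0,w,10):
        cv2.line(c,(i*k,0),(i*k,4 if i%50 else 10),(0,0,255),1); 
        if i%20==0: cv2.putText(c,str(x+i),(i*k,20),0,.4,(0,255,255),1)
    for i in range(0,h,10):
        cv2.line(c,(0,i*k),(5,i*k),(0,0,255),1)
        if i%20==0: cv2.putText(c,str(y+i),(6,i*k+4),0,.4,(0,255,255),1)
    return c
cv2.imwrite("pics/c1.png",np.hstack([crop(t,170,155,60,90,6,0),crop(s,220,120,66,90,6,0)]))
cv2.imwrite("pics/c2.png",np.vstack([crop(t,335,100,100,45,7,0),crop(s,350,165,100,40,7,0)]))
cv2.imwrite("pics/c3.png",np.hstack([crop(t,375,165,60,70,6,0),crop(s,325,220,66,70,6,0)]))
E
```

```text
(no output)
```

View pics/c1.png

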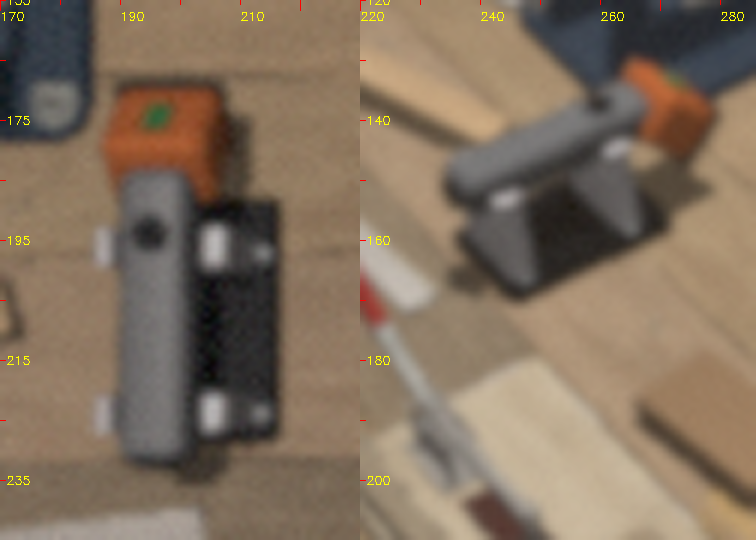

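View pics/c2.png

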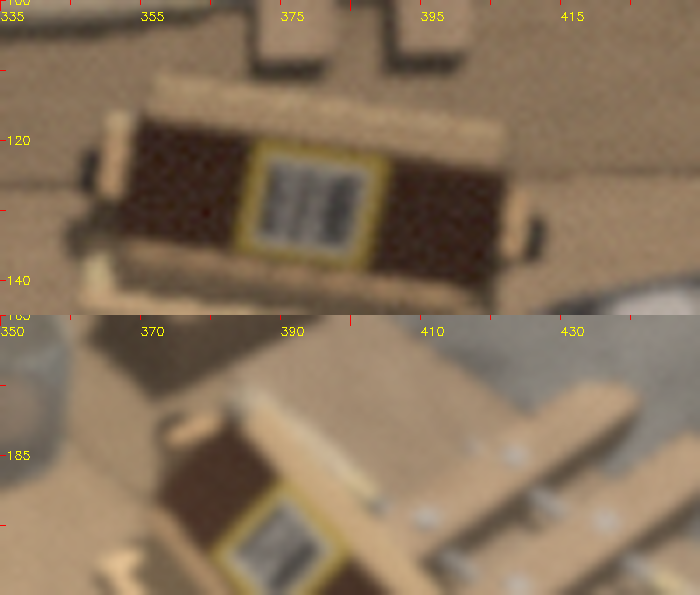

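View pics/c3.png

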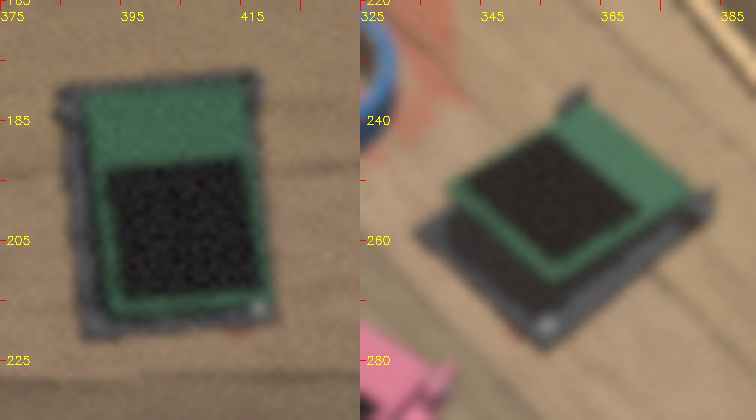

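```bash
cat > h.py <<'E'
import cv2,numpy as np
from plant import camera_info
from scipy.optimize import minimize,least_squares
from scipy.spatial.transform import Rotation as Rn
cams={n:camera_info(n) for n in("scene","top")}
def proj(n,P):
    c=cams[n];T=np.linalg.inv(c["pose"]);q=np.atleast_2d(P)@T[:3,:3].T+T[:3,3]
    return np.c_[c["fx"]*q[:,0]/q[:,2]+c["cx"],c["fy"]*q[:,1]/q[:,2]+c["cy"]]
def onz(n,uv,z):
    c=cams[n];d=np.array([(uv[0]-c["cx"])/c["fx"],(uv[1]-c["cy"])/c["fy"],1])@c["pose"][:3,:3].T;o=c["pose"][:3,3]
    return o+d*(z-o[2])/d[2]
def rays(n,uv):
    c=cams[n];return np.c_[(uv[:,0]-c["cx"])/c["fx"],(uv[:,1]-c["cy"])/c["fy"],np.ones(len(uv))]@c["pose"][:3,:3].T, c["pose"][:3,3]
E
cat > m.py <<'E'
from h import *
t=cv2.imread("pics/top0.png");s=cv2.imread("pics/scene0.png");im={"top":t,"scene":s}
for nm,uv,z in [("handle hole",(193,194),92),("handle rear",(194,229),85),("head",(195,172),85),("ytag",(379.5,129.5),82),("btag",(254,137),82),("pedalpad",(402,202),44),("bottle",(312,208),165),("jar",(312,133),86),("tape",(354,217),36)]:
    print(nm,onz("top",uv,z).round())
# tag fit
def yell(n): a=im[n].astype(float); return np.minimum(a[...,2],a[...,1])-a[...,0]
win={"top":(365,392,116,142),"scene":(377,403,186,216)}
data=[]
for n,(a,b,c,d) in win.items():
    k=4 # supersample
    uu,vv=np.meshgrid(np.arange(a,b),np.arange(c,d))
    data.append((n,uu.shape,yell(n)[c:d,a:b],a,b,c,d))
def frame(p):
    x,y,z,yaw,el=p
    nrm=np.array([np.cos(el)*np.cos(yaw),np.cos(el)*np.sin(yaw),np.sin(el)])
    ya=np.array([-np.sin(yaw),np.cos(yaw),0]);return np.array([x,y,z]),nrm,ya,np.cross(ya,nrm)
def model(p,dd,k=4):
    n,sh,_,a,b,c,d=dd
    O,nr,ya,xa=frame(p)
    off=(np.arange(k)+.5)/k-.5
    us=(np.arange(a,b)[:,None]+off).ravel();vs=(np.arange(c,d)[:,None]+off).ravel()
    U,V=np.meshgrid(us,vs);D,o=rays(n,np.c_[U.ravel(),V.ravel()])
    X=o+D*(((O-o)@nr)/(D@nr))[:,None]-O
    m=np.maximum(abs(X@xa),abs(X@ya))
    f=lambda h:1/(1+np.exp((m-h)/.4))
    out=[]
    for h in(21,27):
        g=f(h).reshape(len(vs),len(us)); g=cv2.GaussianBlur(g,(0,0),k*0.9); out.append(cv2.resize(g,(sh[1],sh[0]),interpolation=cv2.INTER_AREA))
    return out
def res(p):
    r=[]
    for dd in data:
        i,o=model(p,dd);A=np.stack([(o-i).ravel(),i.ravel(),(1-o).ravel()],1);y=dd[2].ravel()
        w=cv2.dilate((o>.15).astype(np.uint8),np.ones((3,3))).ravel().astype(float)
        co=np.linalg.lstsq(A*w[:,None],y*w,rcond=None)[0];r.append((A@co-y)*w)
    return np.concatenate(r)
if __name__=="__main__":
    g=onz("top",(379.5,129.5),82);best=None
    for el in(35,45,55):
        r=least_squares(res,[g[0],g[1],82,np.pi+.1,np.radians(el)],x_scale=[1,1,1,.02,.02],diff_step=1e-3)
        print(r.cost,r.x[:3].round(1),np.degrees(r.x[3:]).round(1))
E
python3 m.py
```

```text
handle hole [516. 303.  92.]
handle rear [417. 302.  85.]
head [580. 299.  85.]
ytag [ 692. -232.   82.]
btag [678. 129.  82.]
pedalpad [ 484. -297.   44.]
bottle [467. -37. 165.]
jar [685. -38.  86.]
tape [ 443. -156.   36.]
9449.393710562734 [ 694.3 -231.3   81.5] [170.4  48.4]
10185.391953699478 [ 694.2 -231.2   82. ] [171.5  48.7]
9893.075379622598 [ 694.4 -231.2   81.3] [170.9  48.3]
```

```bash
cat > m2.py <<'E'
from m import *
r=minimize(lambda q:(res([q[0]*1+694,q[1]-231,q[2]+82,np.radians(171+q[3]),np.radians(48.5+q[4])])**2).sum(),np.zeros(5),method="Nelder-Mead",options=dict(initial_simplex=np.vstack([np.zeros(5),3*np.eye(5)]),maxiter=400,xatol=.02))
q=r.x;print(r.fun/2,(q+[694,-231,82,171,48.5]).round(2))
for a,b in[((356,117.2),(406,123.5)),((353,134.5),(403.5,141))]:
    d=onz("top",b,82)-onz("top",a,82);print("edge yaw",np.degrees(np.arctan2(-d[0],d[1]))%180+0, d)
# gradient-contour fits
G={}
for n in im:
    a=cv2.GaussianBlur(im[n].astype(np.float32),(0,0),.7)
    G[n]=np.sqrt(sum(cv2.Sobel(a[...,c],cv2.CV_32F,i,1-i)**2 for c in range(3) for i in(0,1)))
def box(c,h): return np.array([[c[0]+i*h[0],c[1]+j*h[1],c[2]+k*h[2]] for i in(-1,1) for j in(-1,1) for k in(-1,1)])
hd=box((0,0,16),(70,17,16)); 
ax=np.array([.7071,0,-.7071]);az=np.array([.7071,0,.7071])
head=np.array([[84,0,4]+ax*26*i+np.array([0,26*j,0])+az*20*k for i in(-1,1) for j in(-1,1) for k in(-1,1)])
def silhouette(n,parts,p,z0,K=8):
    x,y,yaw=p;c,s_=np.cos(yaw),np.sin(yaw);R=np.array([[c,-s_,0],[s_,c,0],[0,0,1]])
    pts=[proj(n,P@R.T+[x,y,z0]) for P in parts];al=np.vstack(pts);o=np.floor(al.min(0))-3;sz=np.ceil(al.max(0)-o).astype(int)+4
    m=np.zeros((sz[1]*K,sz[0]*K),np.uint8)
    for P in pts: cv2.fillConvexPoly(m,cv2.convexHull(((P-o+.5)*K-.5).round().astype(np.int32)),1)
    cs,_=cv2.findContours(m,cv2.RETR_EXTERNAL,cv2.CHAIN_APPROX_NONE)
    return (cs[0][:,0]+.5)/K-.5+o
def score(parts,p,z0,ns=("top","scene")):
    t=0
    for n in ns:
        c=silhouette(n,parts,p,z0).astype(np.float32)
        t+=np.minimum(cv2.remap(G[n],c[None,:,0].copy(),c[None,:,1].copy(),cv2.INTER_LINEAR),250).mean()
    return t
def fit(parts,p0,z0,ns=("top","scene")):
    best=max(((score(parts,p0+np.array([a,b,np.radians(w)]),z0,ns),a,b,w) for a in range(-12,13,3) for b in range(-12,13,3) for w in(-6,-3,0,3,6)))
    r=minimize(lambda q:-score(parts,[p0[0]+q[0],p0[1]+q[1],p0[2]+np.radians(q[2])],z0,ns),best[1:],method="Nelder-Mead",options=dict(initial_simplex=np.array(best[1:])+np.vstack([np.zeros(3),2*np.eye(3)]),xatol=.02))
    return (p0+np.r_[r.x[:2],np.radians(r.x[2])]),-r.fun
def draw(n,parts,p,z0,img,k):
    c=((silhouette(n,parts,p,z0)+.5)*k-.5).round().astype(int);cv2.polylines(img,[c.reshape(-1,1,2)],True,(0,255,0),1)
if __name__=="__main__":
    res_={}
    for nm,parts,p0,z0 in[("scanner",[hd,head],np.array([487,302,0.]),60),("head",[head],np.array([487,302,0.]),60),("handle",[hd],np.array([487,302,0.]),60),
         ("pedalbase",[box((0,0,4),(65,50,4))],np.array([490,-297,0.05]),0)]:
        for ns in(("top","scene"),("top",),("scene",)):
            p,f=fit(parts,p0,z0,ns);print(nm,ns,p[:2].round(1),np.degrees(p[2]).round(2),round(f,1))
            if len(ns)==2:res_[nm]=(parts,p,z0)
    k=6;out=[]
    for nm,n,(x,y,w,h) in[("scanner","top",(170,155,60,90)),("scanner","scene",(220,120,66,90)),("pedalbase","top",(375,160,60,90)),("pedalbase","scene",(325,210,66,90))]:
        b=cv2.resize(im[n],None,fx=k,fy=k,interpolation=cv2.INTER_CUBIC);draw(n,*res_[nm],b,k);out.append(b[y*k:(y+h)*k,x*k:(x+w)*k])
    cv2.imwrite("pics/f1.png",np.hstack(out[:2]));cv2.imwrite("pics/f2.png",np.hstack(out[2:]))
E
python3 m2.py
```

```text
handle hole [516. 303.  92.]
handle rear [417. 302.  85.]
head [580. 299.  85.]
ytag [ 692. -232.   82.]
btag [678. 129.  82.]
pedalpad [ 484. -297.   44.]
bottle [467. -37. 165.]
jar [685. -38.  86.]
tape [ 443. -156.   36.]
8624.752982122218 [ 694.31 -230.91   81.23  169.4    48.04]
edge yaw 171.4958429489959 [ -21.41283602 -143.20555547    0.        ]
edge yaw 171.38086236154822 [ -21.87292616 -144.30197745    0.        ]
scanner ('top', 'scene') [482.  299.8] -1.0 351.2
scanner ('top',) [482.8 299.3] -0.34 165.4
scanner ('scene',) [480.7 301.2] -1.19 187.5
head ('top', 'scene') [480.3 292.6] 2.41 378.4
head ('top',) [480.7 290.9] 2.54 174.4
head ('scene',) [480.1 290.6] 5.66 211.8
handle ('top', 'scene') [476.  299.6] -0.7 326.3
handle ('top',) [484.2 299.9] -0.46 160.0
handle ('scene',) [477.9 299.3] -5.75 169.7
pedalbase ('top', 'scene') [ 496.6 -304.9] 4.0 446.5
pedalbase ('top',) [ 496.5 -305.2] 3.57 212.6
pedalbase ('scene',) [ 497.5 -303.5] 5.42 237.3
```

```bash
echo
```

```text
(no output)
```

View pics/f1.png

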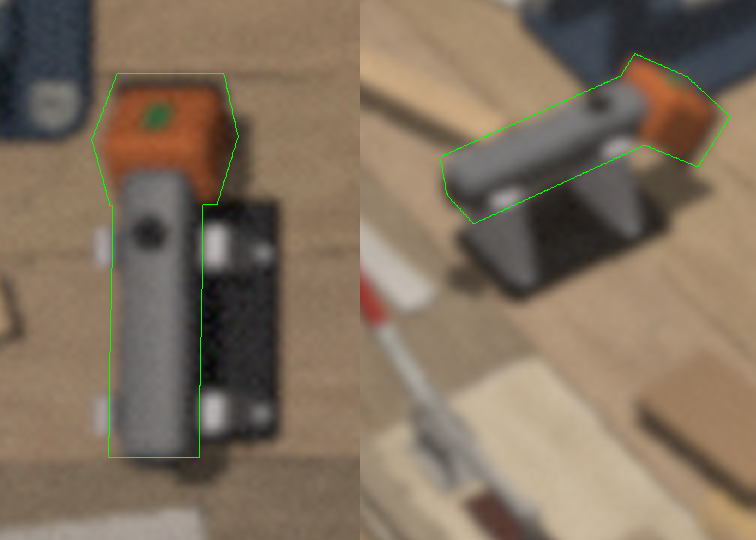

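View pics/f2.png

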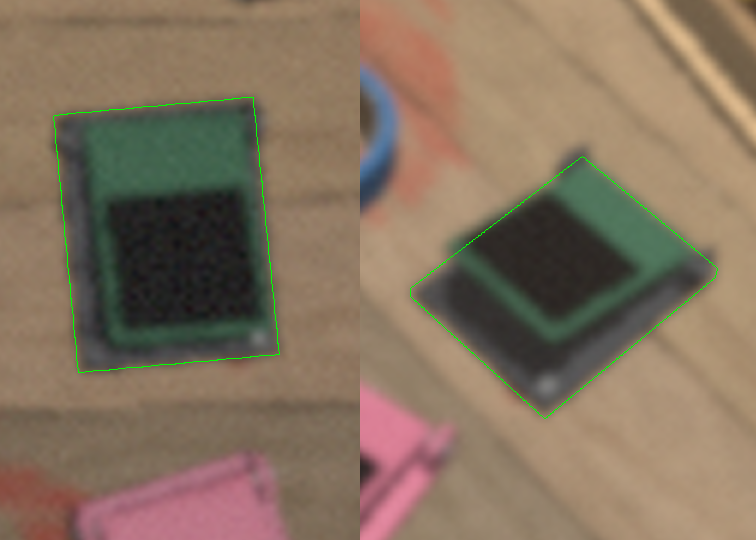

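```bash
cat > m3.py <<'E'
import m2
from m2 import *
sph=np.array([[np.cos(a)*np.cos(b),np.sin(a)*np.cos(b),np.sin(b)] for a in np.linspace(0,2*np.pi,24) for b in np.linspace(-np.pi/2,np.pi/2,13)])
cyl=np.array([[i,np.cos(a),np.sin(a)] for a in np.linspace(0,2*np.pi,36) for i in(-1,1)])
def rounded(r): # handle: cyl rounding, ends sharp-ish
    b=[]
    for j in(-1,1):
        for k in(-1,1):
            b.append(np.c_[cyl[:,0]*70,j*(17-r)+r*cyl[:,1],16+k*(16-r)+r*cyl[:,2]])
    return np.vstack(b)
def rhead(r):
    c=np.array([[84,0,4]+ax*(26-r)*i+np.array([0,(26-r)*j,0])+az*(20-r)*k for i in(-1,1) for j in(-1,1) for k in(-1,1)])
    return (c[:,None]+r*sph[None]).reshape(-1,3)
base=[box((0,0,6),(62,40,6))]
if __name__=="__main__":
    for rh in(6,10,15):
        for r in(3,8):
            P=[rounded(rh),rhead(r)]
            for ns in(("top","scene"),("top",),("scene",)):
                p,f=fit(P,np.array([482,300,0.]),60,ns);print(rh,r,ns,p[:2].round(1),np.degrees(p[2]).round(2),round(f,1))
                if len(ns)==2 and rh==15 and r==3: keep=(P,p,60)
    p=keep[1]
    for n in("top","scene"):
        print(n,[ (d,round(score(base,p+np.array([d,0,0]),0,(n,)),1),round(score(base,p+np.array([0,d,0]),0,(n,)),1)) for d in range(-9,10,3)])
    k=6;out=[]
    for n,(x,y,w,h) in[("top",(170,155,60,90)),("scene",(220,120,66,90))]:
        b=cv2.resize(im[n],None,fx=k,fy=k,interpolation=cv2.INTER_CUBIC);draw(n,*keep,b,k);draw(n,base,p,0,b,k);
        for sx in(-47,33):
            draw(n,[box((sx,sy*25,69),(9,2.5,10)) for sy in(1,)],p,0,b,k);draw(n,[box((sx,-25,69),(9,2.5,10))],p,0,b,k)
        out.append(b[y*k:(y+h)*k,x*k:(x+w)*k])
    cv2.imwrite("pics/f3.png",np.hstack(out[:2]))
E
python3 m3.py | tail -n +9
```

```text
tape [ 443. -156.   36.]
8624.752982122218 [ 694.31 -230.91   81.23  169.4    48.04]
edge yaw 171.4958429489959 [ -21.41283602 -143.20555547    0.        ]
edge yaw 171.38086236154822 [ -21.87292616 -144.30197745    0.        ]
6 3 ('top', 'scene') [482.8 300.3] -2.01 363.5
6 3 ('top',) [483.  300.1] -2.16 176.2
6 3 ('scene',) [480.5 300.7] -0.48 189.7
6 8 ('top', 'scene') [484.2 300.3] -1.88 365.6
6 8 ('top',) [484.7 300.1] -2.07 179.5
6 8 ('scene',) [482.1 300.8] -2.67 189.1
10 3 ('top', 'scene') [482.5 301.8] -3.06 362.1
10 3 ('top',) [483.4 300.4] -2.15 177.4
10 3 ('scene',) [481.3 304.2] -2.26 190.0
10 8 ('top', 'scene') [484.2 302.1] -3.37 364.1
10 8 ('top',) [484.5 300.3] -1.79 181.1
10 8 ('scene',) [482.1 303.5] -2.54 189.4
15 3 ('top', 'scene') [482.7 302.6] -2.99 364.0
15 3 ('top',) [483.5 302.1] -2.98 180.2
15 3 ('scene',) [481.5 305.3] -2.78 187.3
15 8 ('top', 'scene') [484.1 302.5] -3.11 364.4
15 8 ('top',) [484.4 302.3] -2.9 183.3
15 8 ('scene',) [482.8 304.7] -3.94 186.3
top [(-9, np.float32(156.0), np.float32(128.0)), (-6, np.float32(163.0), np.float32(165.3)), (-3, np.float32(169.2), np.float32(182.0)), (0, np.float32(167.4), np.float32(167.4)), (3, np.float32(157.1), np.float32(129.1)), (6, np.float32(156.9), np.float32(110.1)), (9, np.float32(157.9), np.float32(100.3))]
scene [(-9, np.float32(181.2), np.float32(182.8)), (-6, np.float32(193.2), np.float32(196.8)), (-3, np.float32(200.4), np.float32(199.3)), (0, np.float32(199.5), np.float32(199.5)), (3, np.float32(191.7), np.float32(197.2)), (6, np.float32(186.3), np.float32(185.6)), (9, np.float32(186.1), np.float32(169.6))]
```

```bash
echo
```

```text
(no output)
```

View pics/f3.png

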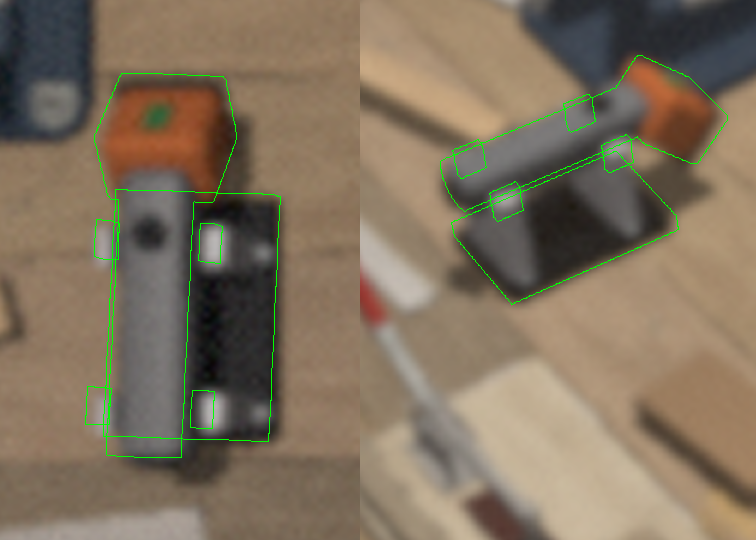

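```bash
cat > m4.py <<'E'
from m import *
U=lambda x,y:(170+x/6-.42,155+y/6-.42)
for nm,x,y,z in[("base right top",277,203,12),("base right bot",277,438,12),("bR mid z0",278,320,0),("cheekLF",104,245,79),("cheekLR",103,415,79),("cheekRF",214,245,79),("cheekRR",213,413,79),("rear end",155,460,76),("handle L edge z76",120,320,76),("handle R edge z76",191,320,76),("hd axis F",155,190,85),("hd axis R",155,440,85),("head front edge z~70", 162,85,92),("headL",103,140,80),("headR",226,140,65)]:
    print(nm,onz("top",U(x,y),z).round(1))
E
python3 m4.py | tail -n 15
python3 - <<'E'
import cv2,numpy as np
t=cv2.imread("pics/top0.png").astype(int)
for v in(195,196,210,211,222,223): print(v,t[v,183:220].sum(1)//3)
for u in(212,213):print(u,t[183:233,u].sum(1)//3)
print('handle col',t[165:240,193].tolist()[0:3],t[222:238,193].sum(1)//3)
E
```

```text
base right top [538.  257.9  12. ]
base right bot [419.9 258.4  12. ]
bR mid z0 [479.6 260.6   0. ]
cheekLF [513.6 324.   79. ]
cheekLR [432.5 324.5  79. ]
cheekRF [512.5 271.3  79. ]
cheekRR [432.4 272.   79. ]
rear end [410.6 300.6  76. ]
handle L edge z76 [477.7 317.2  76. ]
handle R edge z76 [477.  283.2  76. ]
hd axis F [538.9 297.7  85. ]
hd axis R [420.1 297.9  85. ]
head front edge z~70 [588.2 292.2  92. ]
headL [563.9 324.1  80. ]
headR [564.4 269.2  65. ]
195 [123 121 129 150 155 126  91  84  90  75  53  49  48  51  82 100  99  78
  55  54  99 152 178 171 129  83  62  62  61  68  74  69  46  69 104 120
 120]
196 [114 116 126 153 157 126  93  88  94  90  78  69  74  81  98 108 100  76
  59  54 105 150 177 170 129  80  62  62  72  88 105  99  75  70 102 121
 124]
210 [125 126 122 123 121 117 105  96 103 107 112 111 114 117 120 115 102  82
  62  38  22  17  14  30  35  38  47  35  46  44  44  44  37  66 102 116
 124]
211 [122 121 121 118 122 114 106  98 100 104 111 114 117 118 119 111 100  83
  60  43  26  19  18  26  37  46  37  42  40  44  46  39  40  65 104 118
 119]
222 [128 124 133 149 152 119  92  89  97 108 109 112 116 116 119 112  98  81
  58  60 109 159 179 162 118  81  60  58  67  77  84  74  58  71 103 122
 118]
223 [124 128 134 152 153 121  91  86 102 104 110 109 116 116 117 113  96  78
  52  63 110 164 176 161 116  80  64  62  71  98 112  98  67  71 108 122
 126]
212 [105 101 108 109  93  64  43  45  39  40  42  55  68  88  89  75  50  42
  39  39  38  42  39  42  41  39  39  44  44  48  44  47  45  45  38  51
  43  49  57  77  98  95  74  51  47  60  88 103  97 100]
213 [114 121 118 109  97  67  42  44  40  46  44  50  74 105 113  84  61  47
  43  44  43  46  45  36  44  43  43  44  46  44  41  44  45  45  41  35
  43  50  52  84 112 107  81  53  40  69  98 105  99  98]
handle col [[99, 126, 149], [93, 117, 140], [74, 95, 113]] [109 110 106 110 110 113 110 105  87  62  66  81  96 101 107 105]
```

```bash
cat > plan.py <<'E'
import sys,numpy as np
from plant import read_state
from scipy.spatial.transform import Rotation as Rn
def plan(p,rpy,n,g,pr=True):
    s=read_state();R=Rn.from_euler('xyz',s['tcp_rot'],degrees=True);P=np.array(s['tcp_pos']);Rt=Rn.from_euler('xyz',rpy,degrees=True)
    w=(R.inv()*Rt).as_rotvec(degrees=True);out=[]
    st=Rn.from_rotvec(w/n,degrees=True)
    D=(np.array(p)-P)/n;Rc=R
    for i in range(n):
        d=Rc.inv().apply(D)/1000;out.append(' '.join('%.4f'%v for v in d)+' '+' '.join('%.2f'%v for v in w/n)+' %g'%g);Rc=Rc*st
    print('t %.2f'%s['time'],P.round(1),s['tcp_rot'].round(2),'F',s['ft_force'].round(1),'w',round(s['grip_width'],1),'q',s['q'].round(0).astype(int),'err',(np.array(p)-P).round(1),w.round(2));print('; '.join(out))
if __name__=="__main__":
    a=[float(x) for x in sys.argv[1:]];plan(a[:3],a[3:6],int(a[6]),a[7])
E
python3 plan.py 480 299.5 230 180 0 180 8 0
```

```text
t 0.10 [284.8 583.7 229.5] [-1.799e+02  1.000e-02  1.540e+02] F [-0.2  0.5 -0.9] w 87.1 q [-63  18  -4  83   1  79  -3] err [ 195.2 -284.2    0.5] [-1.0e-01 -2.0e-02 -2.6e+01]
-0.0375 -0.0212 -0.0000 -0.01 -0.00 -3.25 0; -0.0362 -0.0233 -0.0000 -0.01 -0.00 -3.25 0; -0.0349 -0.0253 -0.0000 -0.01 -0.00 -3.25 0; -0.0334 -0.0273 -0.0000 -0.01 -0.00 -3.25 0; -0.0318 -0.0291 -0.0000 -0.01 -0.00 -3.25 0; -0.0301 -0.0309 -0.0000 -0.01 -0.00 -3.25 0; -0.0283 -0.0325 -0.0000 -0.01 -0.00 -3.25 0; -0.0264 -0.0341 -0.0001 -0.01 -0.00 -3.25 0
```

Call:
{"op": "drive_tool", "data": {"series": "-0.0375 -0.0212 0 0 0 -3.25 0; -0.036 -0.0233 0 0 0 -3.25 0; -0.035 -0.025 0 0 0 -3.25 0; -0.0335 -0.027 0 0 0 -3.25 0; -0.032 -0.029 0 0 0 -3.25 0; -0.03 -0.031 0 0 0 -3.25 0; -0.028 -0.0325 0 0 0 -3.25 0; -0.026 -0.034 0 0 0 -3.25 0; 0 0 0 0 0 0 0", "force": 30}}

```text
time: 1.23
tcp_pos: [485.5, 291.1, 224.4]
tcp_rot: [-179.6, -0.4, -179.0]
ft_force: [0.2, 0.5, -0.0]
grip_width: 86.9
```

```bash
python3 plan.py 480 299.5 160 180 0 179.7 3 0
```

```text
t 1.23 [485.5 291.1 224.4] [-179.56   -0.38 -179.03] F [ 0.2  0.5 -0. ] w 86.9 q [-39   9   6  96  -1  76  58] err [ -5.5   8.4 -64.4] [-0.45 -0.37  1.27]
0.0017 0.0030 0.0215 -0.15 -0.12 0.42 0; 0.0017 0.0029 0.0215 -0.15 -0.12 0.42 0; 0.0018 0.0028 0.0215 -0.15 -0.12 0.42 0
```

Call:
{"op": "drive_tool", "data": {"series": "0.0017 0.003 0.0215 -0.15 -0.12 0.42 0; 0.0017 0.003 0.0215 -0.15 -0.12 0.42 0; 0.0017 0.003 0.0215 -0.15 -0.12 0.42 0; 0 0 0 0 0 0 0; 0 0 0 0 0 0 0"}}

```text
time: 1.85
tcp_pos: [477.5, 303.0, 157.9]
tcp_rot: [179.9, -0.1, 179.8]
ft_force: [0.8, 0.4, 0.8]
grip_width: 86.9
```

```bash
python3 plan.py 480 299.5 130 180 0 179.7 2 0; python3 - <<'E'
from h import *
from plant import grab_frame,read_state
for n in("top","scene"):
    im=grab_frame(n);cv2.imwrite(f"pics/{n}1.png",im)
    b=cv2.resize(im,None,fx=5,fy=5,interpolation=cv2.INTER_CUBIC)
    s=read_state();P=s['tcp_pos'];R=Rn.from_euler('xyz',s['tcp_rot'],degrees=True)
    for d in([0,0,0],[0,0,8],[0,-43.5,8],[0,43.5,8],[0,0,-62],[37,95,-62],[-37,95,-62],[37,-95,-62],[-37,-95,-62]):
        u=((proj(n,P+R.apply(d))[0]+.5)*5).astype(int);cv2.circle(b,tuple(u),3,(0,255,0),-1)
    u=proj(n,P)[0].astype(int)
    x,y=u-40;cv2.imwrite(f"pics/g_{n}.png",b[max(0,5*y):5*(y+100),max(0,5*x):5*(x+80)])
E
```

```text
t 1.85 [477.5 303.  157.9] [ 1.7990e+02 -1.3000e-01  1.7978e+02] F [0.8 0.4 0.8] w 86.9 q [-39  11   5 101  -1  68  56] err [  2.5  -3.5 -27.9] [ 0.1  -0.13  0.08]
-0.0013 -0.0018 0.0140 0.05 -0.07 0.04 0; -0.0013 -0.0018 0.0140 0.05 -0.07 0.04 0
```

```bash
python3 -c "
import cv2,numpy as np
a=cv2.imread('pics/g_top.png');b=cv2.imread('pics/g_scene.png');h=min(a.shape[0],b.shape[0]);cv2.imwrite('pics/g.png',np.hstack([a[:h],b[:h]]))"
```

```text
(no output)
```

View pics/g.png

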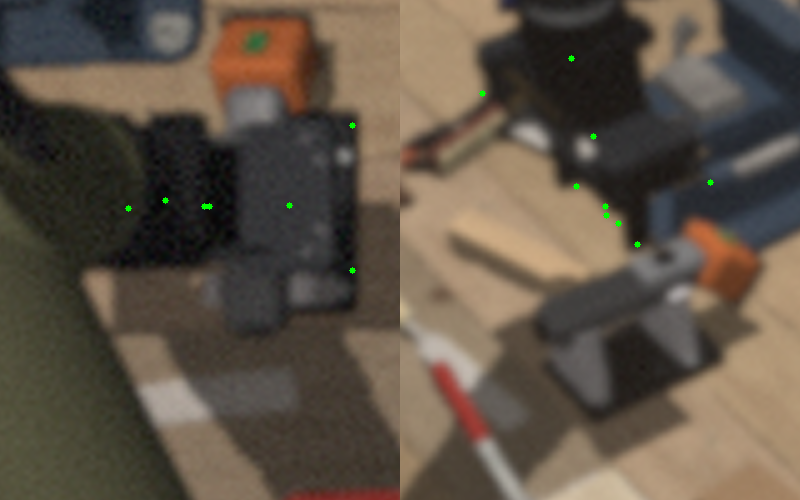

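Call:
{"op": "drive_tool", "data": {"series": "-0.0013 -0.0018 0.014 0.05 -0.07 0.04 0; -0.0013 -0.0018 0.014 0.05 -0.07 0.04 0; 0 0 0 0 0 0 0; 0 0 0 0 0 0 0"}}

```text
time: 2.45
tcp_pos: [481.0, 299.0, 128.8]
tcp_rot: [180.0, 0.1, 179.6]
ft_force: [0.1, 1.3, 0.6]
grip_width: 87.0
```

```bash
python3 plan.py 480 299.5 65 180 0 179.7 4 0
```

```text
t 2.45 [481.  299.  128.8] [1.7997e+02 1.0000e-01 1.7963e+02] F [0.1 1.3 0.6] w 87.0 q [-39  12   5 103  -1  65  56] err [ -1.    0.5 -63.8] [ 0.03  0.1  -0.07]
0.0003 0.0001 0.0160 0.01 0.02 -0.02 0; 0.0003 0.0001 0.0160 0.01 0.02 -0.02 0; 0.0003 0.0001 0.0160 0.01 0.02 -0.02 0; 0.0003 0.0001 0.0160 0.01 0.02 -0.02 0
```

Call:
{"op": "drive_tool", "data": {"series": "0.0003 0.0001 0.016 0 0 0 0; 0.0003 0.0001 0.016 0 0 0 0; 0.0003 0.0001 0.016 0 0 0 0; 0.0003 0.0001 0.016 0 0 0 0; 0 0 0 0 0 0 0; 0 0 0 0 0 0 0"}}

```text
time: 3.2
tcp_pos: [479.2, 299.3, 59.4]
tcp_rot: [-180.0, 0.0, 179.6]
ft_force: [0.7, -0.0, 0.0]
grip_width: 87.1
```

```bash
python3 plan.py 480 299.5 65 180 0 179.7 1 0
```

```text
t 3.20 [479.2 299.3  59.4] [-1.7998e+02  2.0000e-02  1.7965e+02] F [ 0.7 -0.   0. ] w 87.1 q [-39  16   5 106  -2  57  56] err [0.8 0.2 5.6] [-0.02  0.02 -0.05]
-0.0008 0.0002 -0.0056 -0.02 0.02 -0.05 0
```

Call:
{"op": "drive_tool", "data": {"series": "-0.0008 0.0002 -0.005 0 0 0 0; 0 0 0 0 0 0 0; 0 0 0 0 0 0 0.45; 0 0 0 0 0 0 0.55; 0 0 0 0 0 0 0.65; 0 0 0 0 0 0 0.8; 0 0 0 0 0 0 1; 0 0 0 0 0 0 1; 0 0 0 0 0 0 1; 0 0 0 0 0 0 1", "force": 30}}

```text
time: 4.45
tcp_pos: [481.3, 300.1, 66.7]
tcp_rot: [179.9, 0.2, 179.6]
ft_force: [-0.2, -0.1, 1.2]
grip_width: 33.8
```

```bash
python3 plan.py 480 299.5 120 180 0 179.7 4 1
```

```text
t 4.45 [481.3 300.1  66.7] [179.91   0.18 179.64] F [-0.2 -0.1  1.2] w 33.8 q [-39  16   5 106  -2  58  56] err [-1.3 -0.6 53.3] [ 0.09  0.18 -0.06]
0.0003 -0.0001 -0.0133 0.02 0.05 -0.01 1; 0.0003 -0.0001 -0.0133 0.02 0.05 -0.01 1; 0.0003 -0.0001 -0.0133 0.02 0.05 -0.01 1; 0.0003 -0.0001 -0.0133 0.02 0.05 -0.01 1
```

Call:
{"op": "drive_tool", "data": {"series": "0 0 -0.01 0 0 0 1; 0 0 -0.02 0 0 0 1; 0 0 -0.03 0 0 0 1; 0 0 -0.04 0 0 0 1; 0 0 -0.04 0 0 0 1; 0 0 -0.04 0 0 0 1; 0 0 -0.02 0 0 0 1; 0 0 0 0 0 0 1", "force": 45}}

```text
time: 5.45
tcp_pos: [478.5, 298.6, 273.3]
tcp_rot: [-179.9, -0.1, 179.6]
ft_force: [1.0, 1.1, -2.2]
grip_width: 34.1
```

```bash
cat > tgt.py <<'E'
import numpy as np
from scipy.spatial.transform import Rotation as Rn
tag=np.array([694.3,-231,82]);yaw,el=171.,48.2
Rs=Rn.from_euler('xyz',[0,el-45,yaw-180],degrees=True)
o=tag-Rs.apply([173.4,0,-85.4]); tcp=o+Rs.apply([1.3,0,6.7])
Rt=Rs*Rn.from_euler('xyz',[180,0,180],degrees=True)
if __name__=="__main__": print(o.round(1),tcp.round(1),Rt.as_euler('xyz',degrees=True).round(2))
E
python3 tgt.py; python3 - <<'E'
from h import *
from plant import grab_frame
for n in("top","scene"):cv2.imwrite(f"pics/{n}2.png",grab_frame(n))
a=cv2.imread("pics/top2.png")[130:290,110:310];b=cv2.imread("pics/scene2.png")[60:220,170:370]
cv2.imwrite("pics/l.png",cv2.resize(np.hstack([a,b]),None,fx=2,fy=2,interpolation=cv2.INTER_CUBIC))
E
```

```text
[ 528.  -204.7  176.9] [ 529.7 -204.9  183.6] [180.   -3.2 171. ]
```

View pics/l.png

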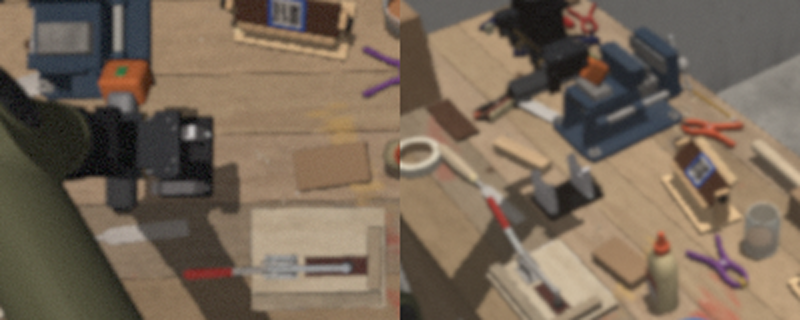

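```bash
python3 plan.py 505 -205 275 180 0 171 14 1
```

```text
t 5.55 [477.6 298.  270.9] [-179.81   -0.27  179.64] F [-0.1  0.4 -2.4] w 33.6 q [-40   7   5  92  -1  81  56] err [  27.4 -503.     4.1] [-0.21 -0.25  8.64]
-0.0022 -0.0359 -0.0002 -0.02 -0.02 0.62 1; -0.0026 -0.0359 -0.0002 -0.02 -0.02 0.62 1; -0.0030 -0.0359 -0.0002 -0.02 -0.02 0.62 1; -0.0033 -0.0358 -0.0002 -0.02 -0.02 0.62 1; -0.0037 -0.0358 -0.0002 -0.02 -0.02 0.62 1; -0.0041 -0.0357 -0.0002 -0.02 -0.02 0.62 1; -0.0045 -0.0357 -0.0002 -0.02 -0.02 0.62 1; -0.0049 -0.0357 -0.0002 -0.02 -0.02 0.62 1; -0.0053 -0.0356 -0.0002 -0.02 -0.02 0.62 1; -0.0056 -0.0355 -0.0003 -0.02 -0.02 0.62 1; -0.0060 -0.0355 -0.0003 -0.02 -0.02 0.62 1; -0.0064 -0.0354 -0.0003 -0.02 -0.02 0.62 1; -0.0068 -0.0353 -0.0003 -0.02 -0.02 0.62 1; -0.0072 -0.0353 -0.0003 -0.02 -0.02 0.62 1
```

Call:
{"op": "drive_tool", "data": {"series": "-0.002 -0.02 -0.0002 0 0 0.6 1; -0.0025 -0.036 -0.0002 0 0 0.6 1; -0.003 -0.036 -0.0002 0 0 0.6 1; -0.0033 -0.036 -0.0002 0 0 0.6 1; -0.0037 -0.036 -0.0002 0 0 0.6 1; -0.004 -0.036 -0.0002 0 0 0.6 1; -0.0045 -0.036 -0.0002 0 0 0.6 1; -0.005 -0.036 -0.0002 0 0 0.6 1; -0.0053 -0.036 -0.0002 0 0 0.6 1; -0.0056 -0.03 -0.0002 0 0 0.6 1"}}

```text
time: 6.8
tcp_pos: [486.8, -67.2, 262.0]
tcp_rot: [-179.0, -1.5, 172.8]
ft_force: [0.4, 0.9, -2.7]
grip_width: 33.6
```

```bash
python3 plan.py 505 -205 265 180 -1 171 5 1
```

```text
t 6.80 [486.8 -67.2 262. ] [-179.     -1.49  172.8 ] F [ 0.4  0.9 -2.7] w 33.6 q [-20  -1  24 102   2  81  86] err [  18.2 -137.8    3. ] [-1.04 -0.47  1.81]
-0.0070 -0.0269 -0.0003 -0.21 -0.09 0.36 1; -0.0072 -0.0268 -0.0004 -0.21 -0.09 0.36 1; -0.0074 -0.0268 -0.0005 -0.21 -0.09 0.36 1; -0.0076 -0.0267 -0.0006 -0.21 -0.09 0.36 1; -0.0077 -0.0267 -0.0007 -0.21 -0.09 0.36 1
```

Call:
{"op": "drive_tool", "data": {"series": "-0.007 -0.027 -0.0003 -0.2 -0.1 0.35 1; -0.007 -0.027 -0.0003 -0.2 -0.1 0.35 1; -0.0075 -0.027 -0.0003 -0.2 -0.1 0.35 1; -0.0075 -0.025 -0.0003 -0.2 -0.1 0.35 1; -0.0075 -0.015 -0.0003 -0.2 -0.1 0.35 1; 0 0 0 0 0 0 1; 0 0 0 0 0 0 1"}}

```text
time: 7.68
tcp_pos: [496.1, -205.4, 256.9]
tcp_rot: [-179.9, -1.8, 170.1]
ft_force: [-0.3, 0.9, -2.6]
grip_width: 33.8
```

```bash
python3 plan.py 529.7 -204.9 215 180 -3.2 171 4 1;python3 - <<'E'
from h import *
from plant import grab_frame
for n in("top","scene"):cv2.imwrite(f"pics/{n}3.png",grab_frame(n))
a=cv2.imread("pics/top3.png")[90:250,270:470];b=cv2.imread("pics/scene3.png")[120:280,270:470]
cv2.imwrite("pics/l3.png",cv2.resize(np.hstack([a,b]),None,fx=2,fy=2,interpolation=cv2.INTER_CUBIC))
E
```

```text
t 7.67 [ 496.1 -205.4  256.9] [-179.93   -1.78  170.1 ] F [-0.3  0.9 -2.6] w 33.8 q [-11   5  33  97  -2  81 102] err [ 33.6   0.5 -41.9] [-0.03  1.42 -0.9 ]
-0.0086 0.0016 0.0102 -0.01 0.36 -0.23 1; -0.0087 0.0016 0.0102 -0.01 0.36 -0.23 1; -0.0087 0.0015 0.0101 -0.01 0.36 -0.23 1; -0.0088 0.0015 0.0101 -0.01 0.36 -0.23 1
```

View pics/l3.png

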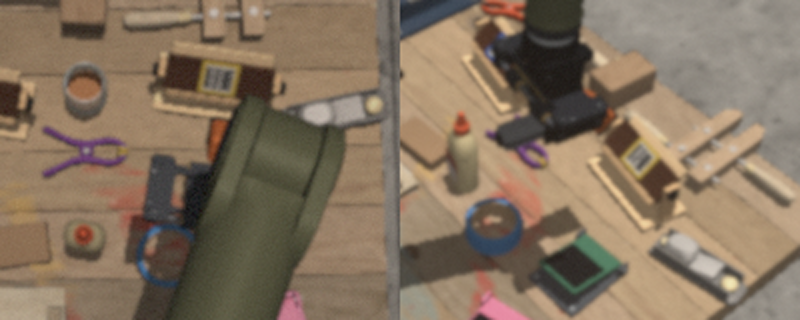

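Call:
{"op": "drive_tool", "data": {"series": "-0.0086 0.0016 0.01 0 0.35 -0.2 1; -0.0086 0.0016 0.01 0 0.35 -0.2 1; -0.0086 0.0016 0.01 0 0.35 -0.2 1; -0.007 0.0015 0.008 0 0.35 -0.2 1; 0 0 0 0 0 0 1; 0 0 0 0 0 0 1"}}

```text
time: 8.52
tcp_pos: [531.3, -201.2, 213.8]
tcp_rot: [-180.0, -3.4, 171.3]
ft_force: [0.6, -0.2, -1.3]
grip_width: 33.3
```

```bash
python3 plan.py 529.7 -204.9 183.6 180 -3.2 171 3 1
```

```text
t 8.53 [ 531.3 -201.2  213.8] [-179.98   -3.35  171.29] F [ 0.6 -0.2 -1.3] w 33.3 q [-10  12  32  95  -6  78 104] err [ -1.6  -3.7 -30.2] [-0.04 -0.15  0.29]
-0.0003 -0.0013 0.0101 -0.01 -0.05 0.10 1; -0.0002 -0.0013 0.0101 -0.01 -0.05 0.10 1; -0.0002 -0.0013 0.0101 -0.01 -0.05 0.10 1
```

Call:
{"op": "drive_tool", "data": {"series": "-0.0003 -0.0013 0.01 0 0 0.1 1; -0.0003 -0.0013 0.01 0 0 0.1 1; -0.0003 -0.0013 0.0075 0 0 0.1 1; 0 0 0 0 0 0 1; 0 0 0 0 0 0 1"}}

```text
time: 9.15
tcp_pos: [529.3, -205.8, 184.9]
tcp_rot: [-180.0, -3.3, 170.9]
ft_force: [-0.4, 0.8, -2.9]
grip_width: 33.8
```

```bash
python3 plan.py 529.7 -204.9 183.6 180 -3.2 171 1 1; python3 - <<'E'
from h import *
from plant import grab_frame,read_state
from tgt import Rs
im={}
for n in("top","scene"):im[n]=grab_frame(n);cv2.imwrite(f"pics/{n}4.png",im[n])
s=read_state();R=Rn.from_euler('xyz',s['tcp_rot'],degrees=True)*Rn.from_euler('xyz',[180,0,180],degrees=True).inv();o=s['tcp_pos']-R.apply([1.3,0,6.7])
out=[]
for n in("top","scene"):
    b=cv2.resize(im[n],None,fx=6,fy=6,interpolation=cv2.INTER_CUBIC)
    q=lambda P:tuple(((proj(n,o+R.apply(P))[0]+.5)*6).astype(int))
    cv2.line(b,q([102.7,0,-14.7]),q([173.4,0,-85.4]),(0,255,0),1)
    A=np.array([84,0,4]);ax=np.array([.7071,0,-.7071]);az=np.array([.7071,0,.7071])
    for i in(-26,26):
        for j in(-26,26):
            for k in(-20,20): cv2.circle(b,q(A+ax*i+az*k+[0,j,0]),2,(255,255,0),-1)
    u=proj(n,o+R.apply([130,0,-40]))[0].astype(int);x,y=u-[33,40]
    out.append(b[6*y:6*y+480,6*x:6*x+396])
cv2.imwrite("pics/r.png",np.hstack(out))
E
```

```text
t 9.15 [ 529.3 -205.8  184.9] [-179.99   -3.3   170.89] F [-0.4  0.8 -2.9] w 33.8 q [-10  14  32  97  -7  75 105] err [ 0.4  0.9 -1.3] [-0.01 -0.1  -0.11]
-0.0003 0.0010 0.0013 -0.01 -0.10 -0.11 1
```

View pics/r.png

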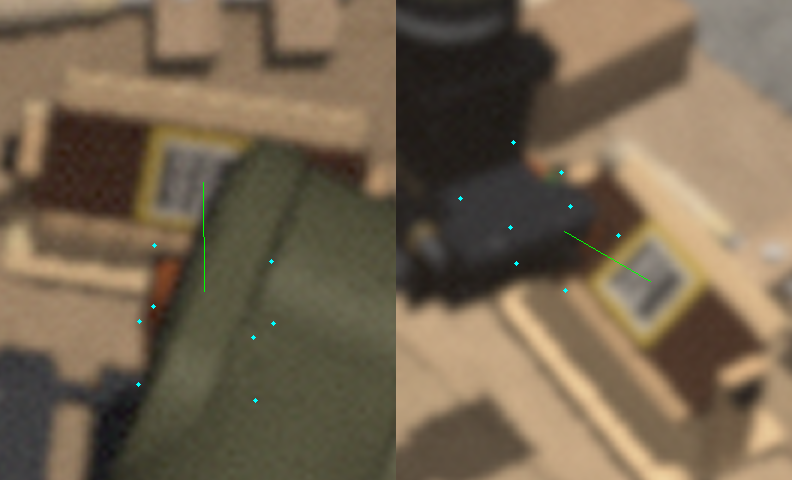

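Call:
{"op": "drive_tool", "data": {"series": "-0.0003 0.001 0.001 0 -0.1 -0.1 1; 0 0 0 0 0 0 1; 0 0 0 0 0 0 1; 0 0 0 0 0 0 1; 0 0 0 0 0 0 1; 0 0 0 0 0 0 1; 0 0 0 0 0 0 1"}}

```text
time: 10.12
tcp_pos: [530.3, -204.6, 184.6]
tcp_rot: [-180.0, -3.1, 171.0]
ft_force: [-1.3, -0.7, -2.4]
grip_width: 33.5
```

```bash
python3 - <<'E'
from plant import *
import numpy as np
L=[]
for i in range(40):
    grab_frame("scene");s=read_state();L.append(np.r_[s['time'],s['tcp_pos'],s['tcp_rot']])
L=np.array(L);L[:,4]%=360;print(L[[0,-1],0],L[:,1:].mean(0).round(2),L[:,1:].std(0).round(2), L[:,1:].mean(0)[:3]-[529.7,-204.9,183.6])
E
python3 plan.py 505 -205 250 180 0 171 5 1
```

```text
[10.175 12.125] [ 530.27 -204.65  184.61  180.     -3.11  171.03] [0.01 0.02 0.02 0.   0.   0.  ] [0.56629869 0.24829694 1.01142764]
t 12.12 [ 530.3 -204.6  184.6] [-180.     -3.12  171.03] F [ 0.4 -0.5 -3.3] w 33.7 q [-10  13  32  97  -7  75 105] err [-25.3  -0.4  65.4] [-0.   -3.12  0.03]
0.0057 -0.0009 -0.0128 -0.00 -0.62 0.01 1; 0.0055 -0.0009 -0.0129 -0.00 -0.62 0.01 1; 0.0054 -0.0009 -0.0129 -0.00 -0.62 0.01 1; 0.0053 -0.0009 -0.0130 -0.00 -0.62 0.01 1; 0.0051 -0.0009 -0.0130 -0.00 -0.62 0.01 1
```

Call:
{"op": "drive_tool", "data": {"series": "0.0056 -0.0009 -0.013 0 -0.6 0 1; 0.0055 -0.0009 -0.013 0 -0.6 0 1; 0.0054 -0.0009 -0.013 0 -0.6 0 1; 0.0053 -0.0009 -0.014 0 -0.6 0 1; 0.005 -0.0009 -0.015 0 -0.6 0 1; 0.003 0 -0.01 0 0 0 1; 0 0 0 0 0 0 1"}}

```text
time: 13.0
tcp_pos: [500.2, -205.5, 271.3]
tcp_rot: [180.0, 0.3, 171.0]
ft_force: [-0.3, -0.9, -2.6]
grip_width: 33.8
```

```bash
python3 plan.py 481 300 265 180 0 179.7 14 1
```

```text
t 13.00 [ 500.2 -205.5  271.3] [179.96   0.32 170.98] F [-0.3 -0.9 -2.6] w 33.8 q [-11   4  33  97  -2  80 103] err [-19.2 505.5  -6.3] [ 0.02  0.33 -8.72]
0.0070 0.0354 0.0004 0.00 0.02 -0.62 1; 0.0066 0.0355 0.0004 0.00 0.02 -0.62 1; 0.0062 0.0356 0.0004 0.00 0.02 -0.62 1; 0.0059 0.0357 0.0004 0.00 0.02 -0.62 1; 0.0055 0.0357 0.0004 0.00 0.02 -0.62 1; 0.0051 0.0358 0.0004 0.00 0.02 -0.62 1; 0.0047 0.0358 0.0004 0.00 0.02 -0.62 1; 0.0043 0.0359 0.0004 0.00 0.02 -0.62 1; 0.0039 0.0359 0.0004 0.00 0.02 -0.62 1; 0.0035 0.0360 0.0004 0.00 0.02 -0.62 1; 0.0031 0.0360 0.0004 0.00 0.02 -0.62 1; 0.0027 0.0360 0.0004 0.00 0.02 -0.62 1; 0.0023 0.0361 0.0004 0.00 0.02 -0.62 1; 0.0020 0.0361 0.0004 0.00 0.02 -0.62 1
```

Call:
{"op": "drive_tool", "data": {"series": "0.007 0.02 -0.0005 0 0 -0.6 1; 0.0066 0.036 -0.0005 0 0 -0.6 1; 0.0062 0.036 -0.0005 0 0 -0.6 1; 0.006 0.036 -0.0005 0 0 -0.6 1; 0.0055 0.036 -0.0005 0 0 -0.6 1; 0.005 0.036 -0.0005 0 0 -0.6 1; 0.0047 0.036 -0.0005 0 0 -0.6 1; 0.0043 0.036 -0.0005 0 0 -0.6 1; 0.004 0.036 -0.0005 0 0 -0.6 1; 0.0035 0.03 -0.0005 0 0 -0.6 1"}}

```text
time: 14.25
tcp_pos: [482.9, 145.0, 269.1]
tcp_rot: [-179.8, -0.2, 176.9]
ft_force: [0.4, 0.3, -2.0]
grip_width: 33.7
```

```bash
python3 plan.py 481 300 260 180 0 179.7 5 1
```

```text
t 14.25 [482.9 145.  269.1] [-179.75   -0.23  176.86] F [ 0.4  0.3 -2. ] w 33.7 q [-31   0  12 100   0  80  67] err [ -1.9 155.   -9.1] [-0.24 -0.24 -2.84]
0.0021 0.0309 0.0017 -0.05 -0.05 -0.57 1; 0.0018 0.0310 0.0017 -0.05 -0.05 -0.57 1; 0.0015 0.0310 0.0017 -0.05 -0.05 -0.57 1; 0.0011 0.0310 0.0018 -0.05 -0.05 -0.57 1; 0.0008 0.0310 0.0018 -0.05 -0.05 -0.57 1
```

Call:
{"op": "drive_tool", "data": {"series": "0.002 0.031 0.0017 0 0 -0.57 1; 0.0018 0.031 0.0017 0 0 -0.57 1; 0.0015 0.031 0.0017 0 0 -0.57 1; 0.001 0.031 0.0017 0 0 -0.57 1; 0.0008 0.018 0.0017 0 0 -0.57 1; 0 0 0 0 0 0 1; 0 0 0 0 0 0 1"}}

```text
time: 15.12
tcp_pos: [478.8, 293.1, 253.9]
tcp_rot: [-179.5, -0.7, -180.0]
ft_force: [-0.4, -0.5, -1.1]
grip_width: 33.6
```

```bash
python3 plan.py 480.8 300 160 180 0 179.65 4 1
```

```text
t 15.12 [478.8 293.1 253.9] [-179.45   -0.71 -179.97] F [-0.4 -0.5 -1.1] w 33.6 q [-39   8   5  94  -1  80  56] err [  2.    6.9 -93.9] [-0.55 -0.71  0.39]
-0.0008 0.0019 0.0234 -0.14 -0.18 0.10 1; -0.0007 0.0019 0.0234 -0.14 -0.18 0.10 1; -0.0006 0.0018 0.0235 -0.14 -0.18 0.10 1; -0.0006 0.0018 0.0235 -0.14 -0.18 0.10 1
```

Call:
{"op": "drive_tool", "data": {"series": "-0.0008 0.0019 0.0234 -0.14 -0.18 0.1 1; -0.0007 0.0019 0.0234 -0.14 -0.18 0.1 1; -0.0006 0.0018 0.0234 -0.14 -0.18 0.1 1; -0.0006 0.0018 0.018 -0.14 -0.18 0.1 1; 0 0 0 0 0 0 1; 0 0 0 0 0 0 1"}}

```text
time: 15.88
tcp_pos: [485.3, 291.0, 166.3]
tcp_rot: [-180.0, 0.3, 178.9]
ft_force: [0.3, 0.2, -2.6]
grip_width: 33.7
```

```bash
python3 plan.py 481 300 110 180 0 179.65 3 1;python3 - <<'E'
from h import *
from plant import grab_frame,read_state
im={}
for n in("top","scene"):im[n]=grab_frame(n);cv2.imwrite(f"pics/{n}5.png",im[n])
s=read_state();R=Rn.from_euler('xyz',s['tcp_rot'],degrees=True)*Rn.from_euler('xyz',[180,0,180],degrees=True).inv();o=s['tcp_pos']-R.apply([1.3,0,6.7])
out=[]
for n in("top","scene"):
    b=cv2.resize(im[n],None,fx=5,fy=5,interpolation=cv2.INTER_CUBIC)
    q=lambda P:tuple(((proj(n,o+R.apply(P))[0]+.5)*5).astype(int))
    A=np.array([84,0,4]);ax=np.array([.7071,0,-.7071]);az=np.array([.7071,0,.7071])
    for i in(-26,26):
        for j in(-26,26):
            for k in(-20,20): cv2.circle(b,q(A+ax*i+az*k+[0,j,0]),2,(255,255,0),-1)
    for i in(-70,70):
        for j in(0,32): cv2.circle(b,q([i,0,j]),2,(0,255,0),-1)
    u=proj(n,o)[0].astype(int);x,y=u-[38,50]
    out.append(b[5*y:5*y+500,5*x:5*x+390])
cv2.imwrite("pics/r5.png",np.hstack(out))
E
```

```text
t 15.88 [485.3 291.  166.3] [-179.97    0.3   178.86] F [ 0.3  0.2 -2.6] w 33.7 q [-39  10   5 101  -1  69  56] err [ -4.3   9.  -56.3] [-0.03  0.3  -0.79]
0.0016 0.0030 0.0188 -0.01 0.10 -0.26 1; 0.0015 0.0030 0.0188 -0.01 0.10 -0.26 1; 0.0015 0.0030 0.0188 -0.01 0.10 -0.26 1
```

View pics/r5.png

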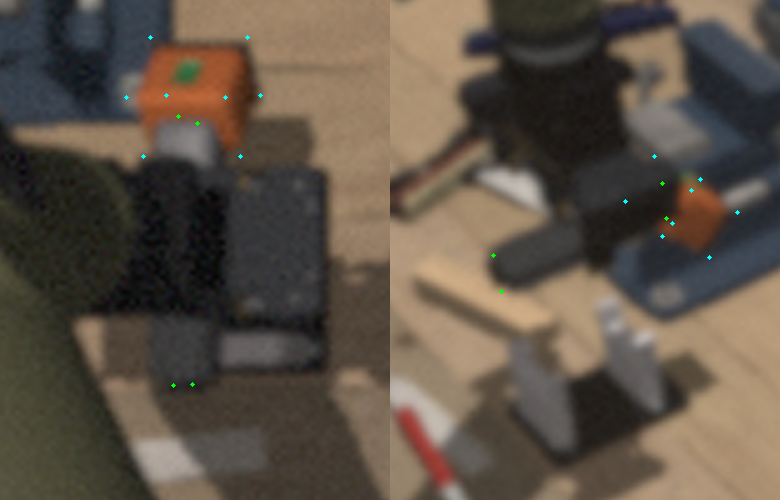

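Call:
{"op": "drive_tool", "data": {"series": "0.0016 0.003 0.018 0 0.1 -0.26 1; 0.0015 0.003 0.018 0 0.1 -0.26 1; 0.0015 0.003 0.01 0 0.1 -0.26 1; 0 0 0 0 0 0 1; 0 0 0 0 0 0 1; 0 0 0 0 0 0 1"}}

```text
time: 16.73
tcp_pos: [480.6, 301.6, 117.6]
tcp_rot: [180.0, 0.0, 179.8]
ft_force: [0.0, -0.5, -3.0]
grip_width: 33.6
```

```bash
python3 plan.py 481.3 300.1 100 180 0 179.65 2 1
```

```text
t 16.73 [480.6 301.6 117.6] [1.8000e+02 1.0000e-02 1.7978e+02] F [ 0.  -0.5 -3. ] w 33.6 q [-39  13   5 103  -1  64  56] err [  0.7  -1.5 -17.6] [0.   0.01 0.13]
-0.0003 -0.0008 0.0088 0.00 0.01 0.06 1; -0.0003 -0.0008 0.0088 0.00 0.01 0.06 1
```

Call:
{"op": "drive_tool", "data": {"series": "-0.0003 -0.0007 0.0085 0 0 0.06 1; -0.0003 -0.0007 0.0085 0 0 0.06 1; 0 0 0 0 0 0 1; 0 0 0 0 0 0 1; 0 0 0 0 0 0 1"}}

```text
time: 17.35
tcp_pos: [481.8, 300.0, 100.0]
tcp_rot: [180.0, 0.1, 179.6]
ft_force: [0.3, 0.8, -2.1]
grip_width: 33.5
```

```bash
python3 plan.py 481.3 300.1 80 180 0 179.65 4 1
```

```text
t 17.35 [481.8 300.  100. ] [1.7996e+02 7.0000e-02 1.7961e+02] F [ 0.3  0.8 -2.1] w 33.5 q [-39  14   5 104  -1  62  56] err [ -0.5   0.1 -20. ] [ 0.04  0.07 -0.04]
0.0001 0.0000 0.0050 0.01 0.02 -0.01 1; 0.0001 0.0000 0.0050 0.01 0.02 -0.01 1; 0.0001 0.0000 0.0050 0.01 0.02 -0.01 1; 0.0001 0.0000 0.0050 0.01 0.02 -0.01 1
```

Call:
{"op": "drive_tool", "data": {"series": "0 0 0.005 0 0 0 1; 0 0 0.005 0 0 0 1; 0 0 0.005 0 0 0 1; 0 0 0.004 0 0 0 1; 0 0 0 0 0 0 1; 0 0 0 0 0 0 1"}}

```text
time: 18.1
tcp_pos: [481.9, 300.1, 79.7]
tcp_rot: [180.0, 0.1, 179.6]
ft_force: [-0.1, 0.6, -2.3]
grip_width: 33.4
```

```bash
python3 plan.py 481.3 300.1 66.7 180 0 179.65 4 1
```

```text
t 18.10 [481.9 300.1  79.7] [1.7996e+02 7.0000e-02 1.7961e+02] F [-0.1  0.6 -2.3] w 33.4 q [-39  15   5 105  -1  59  56] err [ -0.6   0.  -13. ] [ 0.04  0.07 -0.04]
0.0001 -0.0000 0.0032 0.01 0.02 -0.01 1; 0.0001 -0.0000 0.0032 0.01 0.02 -0.01 1; 0.0001 0.0000 0.0032 0.01 0.02 -0.01 1; 0.0001 0.0000 0.0032 0.01 0.02 -0.01 1
```

Call:
{"op": "drive_tool", "data": {"series": "0.0002 0 0.003 0 0 0 1; 0.0002 0 0.003 0 0 0 1; 0.0001 0 0.003 0 0 0 1; 0 0 0.002 0 0 0 1; 0 0 0 0 0 0 1"}}

```text
time: 18.73
tcp_pos: [481.5, 300.2, 68.1]
tcp_rot: [179.9, 0.1, 179.6]
ft_force: [0.1, -0.4, -2.1]
grip_width: 33.6
```

```bash
python3 plan.py 481.3 300.1 66.7 180 0 179.65 1 1
```

```text
t 18.73 [481.5 300.2  68.1] [1.7994e+02 9.0000e-02 1.7962e+02] F [ 0.1 -0.4 -2.1] w 33.6 q [-39  16   5 106  -2  58  56] err [-0.2 -0.1 -1.4] [ 0.06  0.09 -0.03]
0.0002 -0.0001 0.0014 0.06 0.09 -0.03 1
```

Call:
{"op": "drive_tool", "data": {"series": "0.0002 0 0.001 0 0 0 1; 0 0 0.0006 0 0 0 1; 0 0 0 0 0 0 1"}}

```text
time: 19.1
tcp_pos: [481.4, 300.3, 66.8]
tcp_rot: [179.9, 0.1, 179.6]
ft_force: [-0.3, 0.1, -1.5]
grip_width: 33.3
```

Call:
{"op": "drive_tool", "data": {"series": "0 0 0.0006 0 0 0 1; 0 0 0 0 0 0 1; 0 0 0 0 0 0 1"}}

```text
time: 19.48
tcp_pos: [481.5, 300.5, 66.7]
tcp_rot: [179.9, 0.1, 179.6]
ft_force: [0.0, 0.5, -0.9]
grip_width: 33.5
```

Call:
{"op": "drive_tool", "data": {"series": "0 0 0.0004 0 0 0 1; 0 0 0 0 0 0 0.55; 0 0 0 0 0 0 0.45; 0 0 0 0 0 0 0.3; 0 0 0 0 0 0 0.1; 0 0 0 0 0 0 0; 0 0 0 0 0 0 0; 0 0 0 0 0 0 0; 0 0 0 0 0 0 0"}}

```text
time: 20.6
tcp_pos: [482.6, 301.1, 67.1]
tcp_rot: [179.8, 0.3, 179.6]
ft_force: [0.4, -0.4, -0.8]
grip_width: 86.2
```

```bash
python3 plan.py 481.3 300.1 150 180 0 179.65 4 0
```

```text
t 20.60 [482.6 301.1  67.1] [179.83   0.26 179.62] F [ 0.4 -0.4 -0.8] w 86.2 q [-39  16   5 106  -2  58  56] err [-1.3 -1.  82.9] [ 0.17  0.26 -0.03]
0.0002 -0.0002 -0.0207 0.04 0.06 -0.01 0; 0.0002 -0.0002 -0.0207 0.04 0.06 -0.01 0; 0.0003 -0.0002 -0.0207 0.04 0.06 -0.01 0; 0.0003 -0.0002 -0.0207 0.04 0.06 -0.01 0
```

Released. Straight up, then away from above the cradle to look.

Call:
{"op": "drive_tool", "data": {"series": "0.0002 -0.0002 -0.015 0 0 0 0; 0.0002 -0.0002 -0.02 0 0 0 0; 0.0002 -0.0002 -0.02 0 0 0 0; 0 0 -0.03 0 0 0 0; 0 0 -0.04 0 0 0 0; 0 0 -0.04 0 0 0 0; 0 0 -0.02 0 0 0 0; 0 -0.03 0 0 0 0 0; 0 -0.05 0 0 0 0 0; 0 -0.05 0 0 0 0 0"}}

```text
time: 21.85
tcp_pos: [480.6, 171.7, 268.6]
tcp_rot: [179.4, 0.8, -179.9]
ft_force: [0.0, -0.2, 0.9]
grip_width: 87.1
```

```bash
python3 plan.py 468.7 -307 260 180 0 180 14 0.6;python3 - <<'E'
from h import *
from plant import grab_frame
a=[]
for n,(x,y) in(("top",(165,150)),("scene",(215,115))):
    im=grab_frame(n);cv2.imwrite(f"pics/{n}6.png",im)
    o=cv2.imread(f"pics/{n}0.png");a.append(np.hstack([cv2.resize(i[y:y+95,x:x+75],None,fx=5,fy=3 and 5,interpolation=cv2.INTER_CUBIC) for i in(o,im)]))
cv2.imwrite("pics/d.png",cv2.resize(np.vstack(a),None,fx=.62,fy=.62,interpolation=cv2.INTER_AREA))
E
```

```text
t 21.85 [480.6 171.7 268.6] [ 179.4    0.8 -179.9] F [ 0.  -0.2  0.9] w 87.1 q [-33  -1  10 100   0  79  68] err [ -11.9 -478.7   -8.6] [0.6  0.8  0.11]
0.0009 -0.0342 0.0002 0.04 0.06 0.01 0.6; 0.0009 -0.0342 0.0003 0.04 0.06 0.01 0.6; 0.0009 -0.0342 0.0003 0.04 0.06 0.01 0.6; 0.0009 -0.0342 0.0003 0.04 0.06 0.01 0.6; 0.0009 -0.0342 0.0004 0.04 0.06 0.01 0.6; 0.0009 -0.0342 0.0004 0.04 0.06 0.01 0.6; 0.0009 -0.0342 0.0004 0.04 0.06 0.01 0.6; 0.0009 -0.0342 0.0004 0.04 0.06 0.01 0.6; 0.0009 -0.0342 0.0005 0.04 0.06 0.01 0.6; 0.0009 -0.0342 0.0005 0.04 0.06 0.01 0.6; 0.0009 -0.0342 0.0005 0.04 0.06 0.01 0.6; 0.0009 -0.0342 0.0005 0.04 0.06 0.01 0.6; 0.0009 -0.0342 0.0006 0.04 0.06 0.01 0.6; 0.0009 -0.0342 0.0006 0.04 0.06 0.01 0.6
```

View pics/d.png

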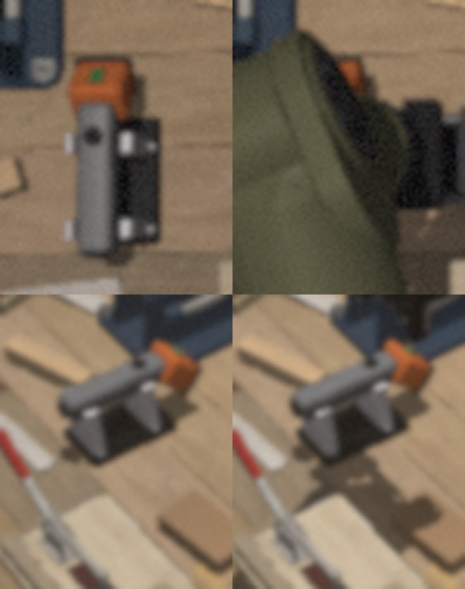

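Call:
{"op": "drive_tool", "data": {"series": "0.001 -0.034 0 0 0 0 0.6; 0.001 -0.034 0 0 0 0 1; 0.001 -0.034 0 0 0 0 1; 0.001 -0.034 0 0 0 0 1; 0.001 -0.034 0 0 0 0 1; 0.001 -0.034 0 0 0 0 1; 0.001 -0.034 0 0 0 0 1; 0.001 -0.034 0 0 0 0 1; 0.001 -0.034 0 0 0 0 1; 0.001 -0.034 0 0 0 0 1", "force": 20}}

```text
time: 23.2
tcp_pos: [471.3, -177.3, 275.6]
tcp_rot: [179.1, 1.7, 180.0]
ft_force: [-0.0, 0.4, 0.5]
grip_width: 1.6
```

```bash
python3 plan.py 468.7 -307 200 180 0 180 5 1
```

```text
t 23.20 [ 471.3 -177.3  275.6] [179.08   1.7  179.99] F [-0.   0.4  0.5] w 1.6 q [-15  -3  32 102   0  80 108] err [  -2.6 -129.7  -75.6] [0.92 1.7  0.01]
0.0010 -0.0262 0.0147 0.18 0.34 0.00 1; 0.0009 -0.0261 0.0148 0.18 0.34 0.00 1; 0.0008 -0.0261 0.0149 0.18 0.34 0.00 1; 0.0007 -0.0260 0.0149 0.18 0.34 0.00 1; 0.0006 -0.0260 0.0150 0.18 0.34 0.00 1
```

Call:
{"op": "drive_tool", "data": {"series": "0.001 -0.026 0.012 0.18 0.34 0 1; 0.001 -0.026 0.014 0.18 0.34 0 1; 0.001 -0.026 0.014 0.18 0.34 0 1; 0 -0.025 0.014 0.18 0.34 0 1; 0 -0.015 0.014 0.18 0.34 0 1; 0 0 0 0 0 0 1; 0 0 0 0 0 0 1"}}

```text
time: 24.08
tcp_pos: [472.7, -298.2, 211.8]
tcp_rot: [180.0, 0.6, 179.9]
ft_force: [0.0, -0.4, 0.2]
grip_width: 0.5
```

```bash
python3 plan.py 468.7 -307 100 180 0 180 5 1
```

```text
t 24.07 [ 472.7 -298.2  211.8] [179.97   0.56 179.95] F [ 0.  -0.4  0.2] w 0.5 q [ -7   8  40 100  -6  74 125] err [  -4.    -8.8 -111.8] [ 0.03  0.56 -0.05]
0.0010 -0.0018 0.0223 0.01 0.11 -0.01 1; 0.0010 -0.0018 0.0223 0.01 0.11 -0.01 1; 0.0009 -0.0018 0.0223 0.01 0.11 -0.01 1; 0.0009 -0.0018 0.0224 0.01 0.11 -0.01 1; 0.0008 -0.0018 0.0224 0.01 0.11 -0.01 1
```

Call:
{"op": "drive_tool", "data": {"series": "0.001 -0.0018 0.022 0 0.1 0 1; 0.001 -0.0018 0.022 0 0.1 0 1; 0.001 -0.0018 0.022 0 0.1 0 1; 0.0008 -0.0018 0.022 0 0.1 0 1; 0.0008 -0.0015 0.016 0 0.1 0 1; 0 0 0 0 0 0 1; 0 0 0 0 0 0 1"}}

```text
time: 24.95
tcp_pos: [476.0, -301.3, 112.2]
tcp_rot: [179.9, 0.8, -179.5]
ft_force: [1.1, 0.2, 0.5]
grip_width: -0.1
```

```bash
python3 plan.py 468.7 -307 62 180 0 180 3 1;python3 - <<'E'
from h import *
from plant import grab_frame,read_state
a=[]
s=read_state();P=s['tcp_pos'];R=Rn.from_euler('xyz',s['tcp_rot'],degrees=True)
for n in("top","scene"):
    im=grab_frame(n);cv2.imwrite(f"pics/{n}7.png",im);b=cv2.resize(im,None,fx=5,fy=5,interpolation=cv2.INTER_CUBIC)
    for p,c in((P+R.apply([0,0,8]),(0,255,0)),([468.7,-307,44],(0,0,255))): cv2.circle(b,tuple(((proj(n,p)[0]+.5)*5).astype(int)),4,c,-1)
    x,y=proj(n,[480,-305,40])[0].astype(int)-[38,45];a.append(b[5*y:5*y+450,5*x:5*x+390])
cv2.imwrite("pics/p.png",np.hstack(a))
E
```

```text
t 24.95 [ 476.  -301.3  112.2] [ 179.88    0.8  -179.48] F [1.1 0.2 0.5] w -0.1 q [ -4  15  39 106 -11  63 130] err [ -7.3  -5.7 -50.2] [0.13 0.8  0.52]
0.0027 -0.0019 0.0167 0.04 0.27 0.17 1; 0.0026 -0.0019 0.0167 0.04 0.27 0.17 1; 0.0025 -0.0019 0.0167 0.04 0.27 0.17 1
```

View pics/p.png

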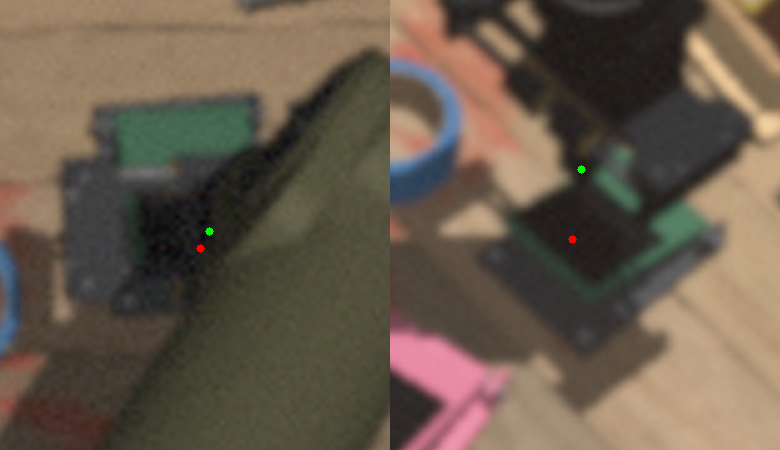

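Call:
{"op": "drive_tool", "data": {"series": "0.0027 -0.0019 0.0165 0 0.25 0.15 1; 0.0026 -0.0019 0.0165 0 0.25 0.15 1; 0.0025 -0.0019 0.012 0 0.25 0.15 1; 0 0 0 0 0 0 1; 0 0 0 0 0 0 1"}}

```text
time: 25.68
tcp_pos: [467.8, -307.6, 63.8]
tcp_rot: [179.9, -0.0, 180.0]
ft_force: [0.7, 0.8, 0.7]
grip_width: 0.8
```

```bash
python3 plan.py 468.7 -307 40 180 0 180 6 1
```

```text
t 25.68 [ 467.8 -307.6   63.8] [ 1.7987e+02 -3.0000e-02  1.7999e+02] F [0.7 0.8 0.7] w 0.8 q [ -2  19  39 108 -14  58 132] err [  0.9   0.6 -23.8] [ 0.13 -0.03 -0.01]
-0.0002 0.0001 0.0040 0.02 -0.00 -0.00 1; -0.0002 0.0001 0.0040 0.02 -0.00 -0.00 1; -0.0002 0.0001 0.0040 0.02 -0.00 -0.00 1; -0.0002 0.0001 0.0040 0.02 -0.00 -0.00 1; -0.0002 0.0001 0.0040 0.02 -0.00 -0.00 1; -0.0002 0.0001 0.0040 0.02 -0.00 -0.00 1
```

Call:
{"op": "drive_tool", "data": {"series": "0 0 0.004 0 0 0 1; 0 0 0.004 0 0 0 1; 0 0 0.004 0 0 0 1; 0 0 0.004 0 0 0 1; 0 0 0.004 0 0 0 1; 0 0 0.004 0 0 0 1; 0 0 0 0 0 0 1"}}

```text
time: 26.55
tcp_pos: [467.5, -308.6, 40.6]
tcp_rot: [179.9, -0.0, 180.0]
ft_force: [-0.8, 0.7, 5.6]
grip_width: 0.8
```

Call:
{"op": "drive_tool", "data": {"series": "0 0 0.003 0 0 0 1; 0 0 0.003 0 0 0 1; 0 0 0.002 0 0 0 1; 0 0 0 0 0 0 1"}}

```text
time: 27.05
tcp_pos: [466.8, -308.7, 34.7]
tcp_rot: [179.7, -0.1, 179.9]
ft_force: [-2.7, 2.1, 8.0]
grip_width: 0.7
```

Call:
{"op": "drive_tool", "data": {"series": "0 0 0.003 0 0 0 1; 0 0 0.002 0 0 0 1; 0 0 0.002 0 0 0 1; 0 0 0 0 0 0 1"}}

```text
time: 27.55
tcp_pos: [466.8, -308.7, 35.0]
tcp_rot: [179.3, -0.0, 179.9]
ft_force: [-2.4, 2.0, 8.1]
grip_width: 0.6
```

Call:
{"op": "drive_tool", "data": {"series": "0 0 0.006 0 0 0 1; 0 0 0.008 0 0 0 1"}}

```text
time: 27.8
tcp_pos: [467.1, -309.2, 31.8]
tcp_rot: [178.9, 0.0, 179.8]
ft_force: [-25.1, 16.1, 79.3]
grip_width: 0.6
```

```bash
python3 plan.py 467.5 -307 40 180 0 180 6 1;python3 - <<'E'
from h import *
from plant import grab_frame,read_state
a=[]
for n in("top","scene"):
    im=grab_frame(n);cv2.imwrite(f"pics/{n}8.png",im)
o=cv2.imread("pics/scene7.png");im=cv2.imread("pics/scene8.png")
x,y=proj("scene",[480,-305,40])[0].astype(int)-[38,45]
cv2.imwrite("pics/p8.png",np.hstack([cv2.resize(i[y:y+90,x:x+78],None,fx=5,fy=5,interpolation=cv2.INTER_CUBIC) for i in(o,im)]))
print(read_state()['ft_force'],read_state()['tcp_pos'])
E
```

```text
t 27.80 [ 467.1 -309.2   31.8] [1.7887e+02 4.0000e-02 1.7983e+02] F [-25.1  16.1  79.3] w 0.6 q [  0  22  37 109 -17  56 135] err [0.4 2.2 8.2] [ 1.13  0.04 -0.17]
-0.0001 0.0004 -0.0014 0.19 0.01 -0.03 1; -0.0001 0.0004 -0.0014 0.19 0.01 -0.03 1; -0.0001 0.0004 -0.0014 0.19 0.01 -0.03 1; -0.0001 0.0004 -0.0014 0.19 0.01 -0.03 1; -0.0001 0.0004 -0.0014 0.19 0.01 -0.03 1; -0.0001 0.0004 -0.0014 0.19 0.01 -0.03 1
[-20.32660951  14.25239124  63.76044146] [ 467.1242446  -309.15281253   32.4046533 ]
```

View pics/p8.png

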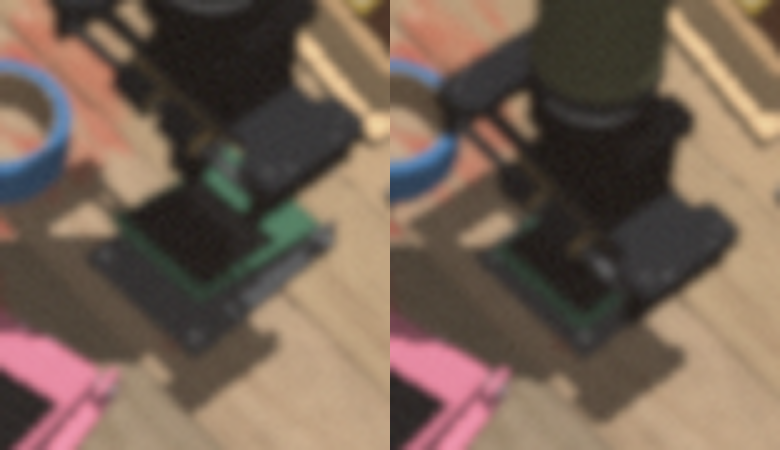

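Pedal is at its stop (force jumped sharply to 79 N). Releasing upward.

Call:
{"op": "drive_tool", "data": {"series": "0 0 -0.004 0 0 0 1; 0 0 -0.006 0 0 0 1; 0 0 -0.01 0 0 0 1; 0 0 -0.015 0 0 0 1; 0 0 -0.025 0 0 0 1; 0 0 -0.03 0 0 0 1; 0 0 -0.03 0 0 0 1; 0 0 -0.03 0 0 0 1; 0 0 -0.02 0 0 0 1; 0 0 0 0 0 0 1"}}

```text
time: 29.15
tcp_pos: [465.6, -312.9, 211.1]
tcp_rot: [178.8, 0.1, 179.7]
ft_force: [0.6, 0.5, -0.4]
grip_width: 0.4
```

```bash
python3 plan.py 480 0 270 180 0 180 9 1
```

```text
t 29.15 [ 465.6 -312.9  211.1] [1.7878e+02 7.0000e-02 1.7970e+02] F [ 0.6  0.5 -0.4] w 0.4 q [ -4  10  41  98  -8  75 128] err [ 14.4 312.9  58.9] [ 1.22  0.07 -0.3 ]
-0.0014 0.0349 -0.0058 0.14 0.01 -0.03 1; -0.0015 0.0349 -0.0059 0.14 0.01 -0.03 1; -0.0015 0.0349 -0.0060 0.14 0.01 -0.03 1; -0.0015 0.0349 -0.0060 0.14 0.01 -0.03 1; -0.0015 0.0348 -0.0061 0.14 0.01 -0.03 1; -0.0015 0.0348 -0.0062 0.14 0.01 -0.03 1; -0.0015 0.0348 -0.0063 0.14 0.01 -0.03 1; -0.0016 0.0348 -0.0064 0.14 0.01 -0.03 1; -0.0016 0.0348 -0.0065 0.14 0.01 -0.03 1
```

Move to the middle, at safe height, to clear the view of both cradle and pedal.

Call:
{"op": "drive_tool", "data": {"series": "-0.0014 0.02 -0.015 0.1 0 0 1; -0.0014 0.03 -0.015 0.1 0 0 1; -0.0014 0.035 -0.015 0.1 0 0 1; -0.0014 0.035 -0.006 0.1 0 0 1; -0.0014 0.035 0 0.1 0 0 1; -0.0014 0.035 0 0.1 0 0 1; -0.0014 0.035 0 0.1 0 0 1; -0.0014 0.02 0 0.1 0 0 1; 0 0 0 0 0 0 1; 0 0 0 0 0 0 1"}}

```text
time: 30.4
tcp_pos: [471.4, -62.2, 254.4]
tcp_rot: [179.7, -1.2, 179.5]
ft_force: [-0.1, -0.8, 0.4]
grip_width: 0.2
```

```bash
python3 - <<'E'
from h import *
from plant import grab_frame,read_state
print(read_state()['tcp_pos'],read_state()['dq'].round(2))
a=[]
for n in("top","scene"):
    im=grab_frame(n);cv2.imwrite(f"pics/{n}9.png",im)
    a.append(im)
t,s=a
o=cv2.imread("pics/scene0.png")
cv2.imwrite("pics/e1.png",np.hstack([t[50:310,130:480],s[80:340,180:530]]))
cv2.imwrite("pics/e2.png",np.vstack([np.hstack([cv2.resize(i[y:y+75,x:x+100],None,fx=4,fy=4,interpolation=cv2.INTER_CUBIC) for i in(o,s)]) for x,y in((215,125),(310,220))]))
E
```

```text
[471.38434904 -62.24062438 254.40181578] [-0.19  0.25 -0.1   0.5  -0.06 -0.07  0.12]
```

View pics/e1.png

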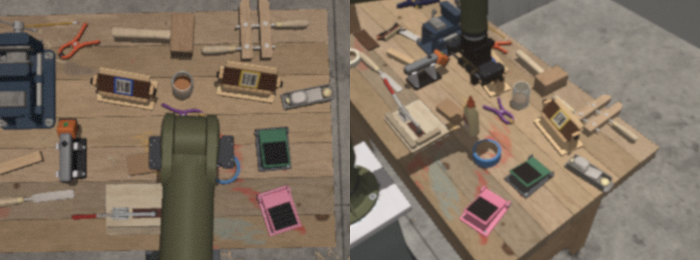

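View pics/e2.png

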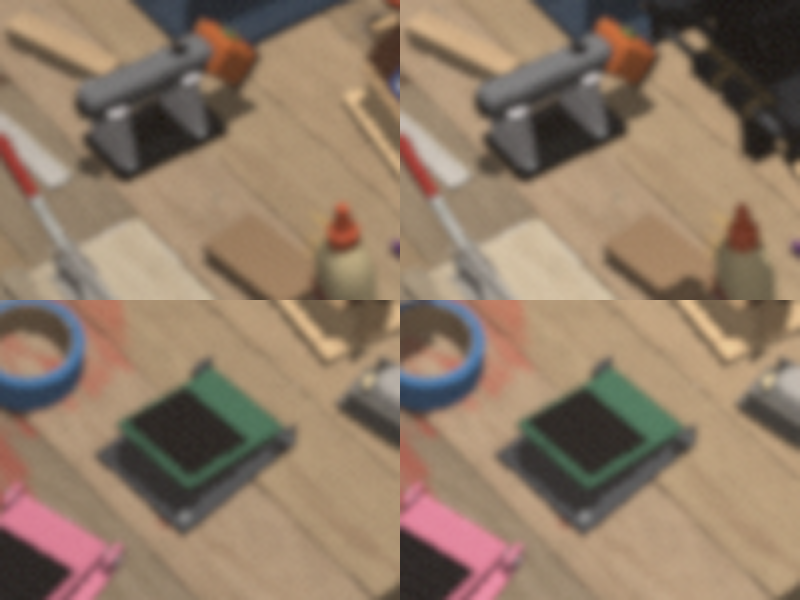

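The before/after crops match: the scanner is docked, the pedal is back up, the bystanders are unmoved, and the arm is clear of everything. Handing in.

```bash
python3 -c "
from plant import *
print(workorder.job_done())"
```

```text
the job is handed in; nothing more can be done
None
```

The job is done and handed in at about 30.5 s of the 64 s allowed; the hand-in gives no verdict.

- **Reading:** I took the scanner from its cradle and pointed it at the yellow-framed tag. The gripper stayed still for about 2 s (under 0.05 mm of jitter), about 1 mm from the pose I had worked out for a 100 mm window distance.
- **Scanner back in the cradle:** I lowered it into both saddles at the height it was picked up from, head the same way, and let go. The final scene picture matches the one from the start.
- **Pedal:** I pressed the green pedal until the force rose sharply at its stop, then let it spring back. The final picture shows it up.
- **Other things on the bench:** in the last pictures the items in view, including both tags, looked unmoved. The robot was touching nothing.

**Less certain points:**
- **Pedal force:** my last push reached about 79 N at the wrist, far more than the 9 N needed. That is under the 120 N wrist limit, and only the fingertips were on the pad, so the 40 N limit on the arm and gripper body should not apply.
- **Tag angle:** my estimates of the tag's direction differed by up to 2° between methods, so I used a middle value.
- **Aim:** I checked it from the gripper pose and the tag's position in the pictures. The scanner window itself was hidden from both cameras.

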